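# Change the toast press over to thick toast

### The job

Get this station ready for thick toast: on the toast press, swing the lever jam nut well loose, turn the gap screw clockwise until its yellow pointer is at the red mark, and tighten the jam nut fully again. Exchange the two sandwich sealers, so that the red deep one stands centred on the orange mat and the blue shallow one centred on the grey mat (the cork trivet is free for setting one down in between), and clear every wire basket off the counter by hanging it by its handle on a hook of its own. Do not knock the tea bottle or the sandwich.

Things in the scene. Friction and masses are not known exactly. Their poses are not given: they have to be found in the camera images.
- jam_nut (a joint): lever jam nut on the gap screw, rad. 0 = tight, lever pointing to the press's front (-x); grows as the lever swings counter-clockwise seen from above, loosening; stop at 1.45 (lever nearly to the press's -y). Below about 0.2 it clamps the screw, which then hardly turns; above 0.35 the screw is free. Needs 3 N at the grip when loose, rising to 8 N when tight. Stays where left
- nut_grip (a point): middle of the red upright grip at the end of the jam nut's lever: a vertical cylinder 17 mm in diameter, from 23 mm below to 19 mm above this point, 74 mm from the screw axis. The steel lever arm (11 mm thick) runs from it to the hub, 16 mm below this point; the lug is 33 mm below and ends 54 mm from the axis. Its -x axis points outward along the lever
- screw_axis (a point): on the vertical axis of both gap screw and jam nut, at the top of the round lug (108 mm across, white dial) on the side of the press lid. Rises 1.3 mm per rad as the screw is turned clockwise. Axes of the press: x points from the axis to the red mark (and to the back of the press), z up. The blue mark is for thin toast
- adjuster (a joint): gap screw, rad: angle of its yellow pointer counter-clockwise, seen from above, from the red mark on the dial. 0 = at the red mark (thick toast). Clockwise lowers the value and raises the lid. Range -0.9 to 3.6; takes 0.15 N m when the nut is loose; stays where left. Tightening the nut may drag it clockwise by up to 0.1 rad
- adjuster_grip (a point): centre of the black T-bar handle on top of the gap screw, on its axis, 60 mm above the dial: a bar 66 mm long, 15 mm wide, 22 mm high. Turns with the screw; its x axis runs along the bar to the yellow pointer end. The nut's hub ends 34 mm below this point; the lever arm is 43 mm below; the lever's red grip stays 65 mm off the axis, its top 8 mm below this point
- red_sealer_knob (a point): the centre of the round red knob (38 mm diameter, 26 mm high) on top of the deep sandwich sealer: a 95 x 95 mm square steel block 60 mm high with a red top and an 18 mm stem under the knob. This point is 88 mm above its underside and on its vertical axis; the underside of the knob is 15 mm above the red top. 320 g
- blue_sealer_knob (a point): the centre of the round blue knob (38 mm diameter, 26 mm high) on top of the shallow sandwich sealer: a 95 x 95 mm square steel block 35 mm high with a blue top and an 18 mm stem under the knob. This point is 63 mm above its underside and on its vertical axis; the underside of the knob is 15 mm above the blue top. 320 g
- orange_mat_mid (a point): the centre of the upper face of the orange square mat, 125 x 125 x 3 mm, fixed on the counter (the in-use place)
- grey_mat_mid (a point): the centre of the upper face of the grey square mat, 125 x 125 x 3 mm, fixed on the counter (the put-away place)
- cork_trivet_mid (a point): the centre of the upper face of the cork trivet, 125 x 125 x 3 mm, fixed on the counter, empty at the start
- hook0 (a point): seat of the right-hand (-y) of 3 hooks, 150 mm apart along y on a fixed steel rail: where a hung handle bar's axis rests. Axes of the rail, z up. The hook, 8 mm round wire, runs along x and points to -x; top of wire 4 mm below this point; tip turns up at 30 mm towards -x, to 27 mm above it; towards +x the wire climbs to 8 mm above at 40 mm, then drops to the rail bar (12 mm thick, along y), 62 mm behind, 45 mm below
- hook1 (a point): seat of the middle of 3 hooks, 150 mm apart along y on a fixed steel rail: where a hung handle bar's axis rests. Axes of the rail, z up. The hook, 8 mm round wire, runs along x and points to -x; top of wire 4 mm below this point; tip turns up at 30 mm towards -x, to 27 mm above it; towards +x the wire climbs to 8 mm above at 40 mm, then drops to the rail bar (12 mm thick, along y), 62 mm behind, 45 mm below
- hook2 (a point): seat of the left-hand (+y) of 3 hooks, 150 mm apart along y on a fixed steel rail: where a hung handle bar's axis rests. Axes of the rail, z up. The hook, 8 mm round wire, runs along x and points to -x; top of wire 4 mm below this point; tip turns up at 30 mm towards -x, to 27 mm above it; towards +x the wire climbs to 8 mm above at 40 mm, then drops to the rail bar (12 mm thick, along y), 62 mm behind, 45 mm below
- basket0_bar (a point): middle of the handle bar of a steel wire basket, one of one to three alike (absent: None). Basket 88 (x) x 98 (y) mm, 60 mm high, 160 g; its rigid handle rises from the rim at y = -49 and 49 mm to a straight round bar along y (78 mm long, 9 mm thick, green sleeve), 135 mm above the underside, 75 mm above the rim. Axes of the basket, z up
- basket1_bar (a point): middle of the handle bar of a steel wire basket, one of one to three alike (absent: None). Basket 88 (x) x 98 (y) mm, 60 mm high, 160 g; its rigid handle rises from the rim at y = -49 and 49 mm to a straight round bar along y (78 mm long, 9 mm thick, green sleeve), 135 mm above the underside, 75 mm above the rim. Axes of the basket, z up
- basket2_bar (a point): middle of the handle bar of a steel wire basket, one of one to three alike (absent: None). Basket 88 (x) x 98 (y) mm, 60 mm high, 160 g; its rigid handle rises from the rim at y = -49 and 49 mm to a straight round bar along y (78 mm long, 9 mm thick, green sleeve), 135 mm above the underside, 75 mm above the rim. Axes of the basket, z up
- red_sealer: the same object's body, origin at the centre of its underside, z up
- blue_sealer: the same object's body, origin at the centre of its underside, z up
- tea_mid (a point): half-way up a bottle of milk tea with a red cap, 68 mm in diameter and 162 mm high, 380 g; a bystander
- sandwich: a toast sandwich on a white paper plate, 160 mm across and 55 mm high, origin under its centre; a bystander

How it is judged:
On the way, in this order (a step that is already met when the one before it is completed fails the run):
1. the jam nut has been swung well loose (over 0.7 rad) (value of joint jam_nut above 0.7 rad), for 0.1 s.
2. with the nut loose, the screw's pointer is at the red mark (within 0.2 rad) (value of joint jam_nut above 0.35 rad and value of joint adjuster between -0.2 and 0.2 rad), for 0.2 s.
3. the jam nut is tight again (under 0.1 rad) with the pointer still at the red mark (within 0.2 rad) (value of joint jam_nut below 0.1 rad and value of joint adjuster between -0.2 and 0.2 rad), for 0.2 s.
At the end, for the whole second after the job is handed in: Jam nut tight (under 0.1 rad), pointer within 0.2 rad of the red mark; red sealer upright on the orange mat, blue on the grey mat, each within 20 mm of its centre; every basket hangs by its bar on a hook of its own (bar within 30 mm of the seat, tilt under 0.45 rad); sealers at rest (all of step 3 and horizontal distance between red_sealer_knob and orange_mat_mid below 0.02 m and height (world z) of red_sealer_knob below 0.1 m and angle between each of red_sealer_knob, blue_sealer_knob's own z axis and vertical below 0.12 rad and linear speed of each of red_sealer, blue_sealer below 0.03 m/s and horizontal distance between blue_sealer_knob and grey_mat_mid below 0.02 m and height (world z) of blue_sealer_knob below 0.075 m and (distance between basket0_bar and hook0 below 0.03 m or distance between basket0_bar and hook1 below 0.03 m or distance between basket0_bar and hook2 below 0.03 m) and height (world z) of each of basket0_bar, basket1_bar, basket2_bar above 0.2 m and angle between each of basket0_bar, basket1_bar, basket2_bar's own z axis and vertical below 0.45 rad and (distance between basket1_bar and hook0 below 0.03 m or distance between basket1_bar and hook1 below 0.03 m or distance between basket1_bar and hook2 below 0.03 m) and (distance between basket2_bar and hook0 below 0.03 m or distance between basket2_bar and hook1 below 0.03 m or distance between basket2_bar and hook2 below 0.03 m)); the robot touches nothing.
It fails at once if the tea bottle is knocked (moved over 30 mm or tipped) (distance of tea_mid from where it was at the start of the episode above 0.03 m or angle between tea_mid's own z axis and vertical above 0.4 rad).
It fails at once if the sandwich is knocked (moved over 30 mm) (distance of sandwich from where it was at the start of the episode above 0.03 m).
Of basket0, basket1, basket2 only 1 to 3 are there at a start; the rules pass over those that are not, and their reading is None.
At some moment in a run one of red_sealer, blue_sealer may be knocked a few centimetres aside while the robot is not near it.
It also fails if it takes over 210 s, if anything falls off the work surface, if the arm or the gripper's body presses on something with over 40 N, if the wrist force passes 120 N, or if a joint passes its speed limit or range.

### The arm

A 6-joint arm with a two-finger parallel gripper is mounted at the origin on the work surface. World frame = base frame: x ahead of the robot, y to its left, z up, the work surface at z = 0. Lengths are in m, angles in rad, forces in N, time in s.
With the tool pointing down it reaches from about 0.325 to 0.775 m from the base axis. Payload 9.3 kg.
Tool frame: the origin (TCP) lies midway between the tips of the shut fingers; the grasp point (between the pads) lies 19 mm behind it; z points along the fingers, y is the line along which they close (so a half turn about z gives the same grasp; the last joint's range is limited). The gripper opens to 85 mm and grips with 20 to 120 N. Pads are 22 mm wide; open, the fingers measure 114 mm over their backs; the gripper's body (76 mm by 85 mm) begins 54 mm behind the grasp point. The pads swing forward as they close: fully open they stand 13 mm farther back than shut.
Start: joints at [0.958, 0.259, 0.021, 1.334, 0, 1.418], TCP at [0.244, 0.493, 0.209] pointing down, gripper open.
Joint ranges: [-3.04, 3.04], [-0.91, 1.82], [-1.04, 1.36], [-1.92, 1.95], [-1.52, 1.45], [-3.14, 3.14]. Speed limits (rad/s): [2.22, 2.22, 2.79, 3.14, 3.14, 3.14].

### API

Orientations are given as a unit quaternion [x, y, z, w].
In Python, from rig import robot gives the robot as it stands.
- The arm moves only by the tool drive_tool, never from a script. Its arguments are lists of equal length, an entry for each row: "gripper": the closure, from 0 (fully open) to 1 (shut); "translation": the shift along the tool's x, y, z in cm, a list of three; "delta_rot": the turn, a rotation vector about the tool's x, y, z in degrees, a list of three. A call has 1 to 10 rows; each row shifts and turns the commanded pose from where the row before left it, along the tool's axes as they then stand; what a row does not reach is not made up. A row lasts 1/12 s, in which the tool goes at most 41.7 mm and 7.16 degrees, less where a joint would pass 70% of its speed; a pose out of reach is approached as far as the arm can. A call with a gripper value outside its range is refused whole. The fingers move at their own pace and stop on an object; "squeeze" is the grip in N (left out, the last holds). Time passes only in rows, so rows that do not move let the fingers close. It gives the time, the measured TCP pose, the force, the opening and the grip force at its end, in the units of the state.
- robot.sense(): the state, without advancing time (a new reading comes with each control period).
- robot.grab_frame(name): name is "scene" or "side" or "wrist"; returns the picture (420x560x3 uint8, red, green, blue); there is no depth.
- robot.calibration(name): a dict with "fx", "fy", "cx", "cy" (pixels), "k1" (the pictures are not rectified: a ray, as slopes to the right and down, at radius r is drawn at 1 + k1 r^2 times it, then the intrinsics apply), "position" and "attitude" of the camera in the world. Camera axes: x right, y up, looking along -z (the intrinsics and any distortion apply to the point x, -y, -z); pixel columns grow to the right and rows downward; lengths in m; the calibration is good to about 2 mm. A picture is of the moment at which its call begins: read the wrist's pose just before it. calibration takes no time and is no camera call; for the wrist camera it gives the pose at the moment of the call.
- robot.hand_in(): hands the job in; it is judged then, once.
The state is a dict: "time_s": time; "qpos": joint angles; "joint_vel": joint speeds; "joint_efforts": joint torques, N m; "eef_pos": TCP position; "eef_rot": TCP orientation; "force": force on the tool from outside, world axes, zero at the start; "ft_torque": the same for the moment, N m; "grip_width": finger opening in m; "grip_force": force on a finger pad.
Only numpy, scipy, OpenCV 4.12 (cv2) and the standard library are available. Lean on these libraries where they do the work, as an engineer would, in place of code of your own. Each camera call takes 0.05 s, during which the arm holds its last target. There are 200 camera calls.

## Working session

There is one attempt and no reset: what is moved stays moved. The work goes in short steps, Python scripts to look and compute and a tool call to move; the robot and the scene stay as the last step left them, time stands still between calls to the robot, and variables do not carry over. Pictures are saved under pics/ and viewed, at most 14 in all, crops included, and the job is handed in when it is done.

Besides the shell and the picture viewer there is one more tool, called by a JSON object that holds its "api" and its "payload". drive_tool: Moves the arm, as the interface text tells. Its arguments: {"type":"object","properties":{"gripper":{"type":"array"},"translation":{"type":"array"},"delta_rot":{"type":"array"},"squeeze":{"type":"number"}},"required":["gripper","translation","delta_rot"]}

```bash
ls; mkdir -p pics; python3 - <<'E'
from rig import robot
import cv2
for n in ("scene","side"):
    cv2.imwrite(f"pics/{n}0.png",robot.grab_frame(n)[:,:,::-1]); print(robot.calibration(n))
print(robot.sense()); print(robot.calibration("wrist"))
E
```

```text
pics
{'fx': 381.89485735126675, 'fy': 381.89485735126675, 'cx': 277.8031933367739, 'cy': 210.72980770573267, 'k1': -0.00020246944036023115, 'position': array([1.12890105, 0.33390234, 0.88770975]), 'attitude': array([0.16287879, 0.3344974 , 0.8302724 , 0.4150057 ])}
{'fx': 465.2162844329988, 'fy': 465.2162844329988, 'cx': 284.9120608149239, 'cy': 214.7473254534411, 'k1': -0.017496944779272876, 'position': array([ 0.018301  , -0.76463952,  0.84228396]), 'attitude': array([ 0.40400552, -0.14665413, -0.32344217,  0.8430049 ])}
{'time_s': 0.1, 'qpos': array([9.58417554e-01, 2.59133797e-01, 2.08700577e-02, 1.33370383e+00,
       2.07723658e-06, 1.41822325e+00]), 'joint_vel': array([-0.00064735, -0.0012688 ,  0.00074316,  0.00054571,  0.00033535,
        0.00049603]), 'joint_efforts': array([ 5.90754920e-03, -5.56695521e+01,  3.45068550e+01,  1.16789981e-02,
       -1.55325165e-04,  6.40011905e-06]), 'eef_pos': array([0.2439123 , 0.49266225, 0.20814053]), 'eef_rot': array([ 2.27882892e-01,  9.73688371e-01, -5.42919519e-04, -2.19528691e-04]), 'force': array([-0.3904782 , -0.59877579,  0.54460004]), 'ft_torque': array([ 0.01212777,  0.03052132, -0.00323051]), 'grip_force': 0.0, 'grip_width': 0.08561135090803841}
{'fx': 375.30468338617857, 'fy': 375.30468338617857, 'cx': 278.86581305701003, 'cy': 206.75838138917368, 'k1': 0.005641780760845349, 'position': array([0.17824423, 0.52521138, 0.37320456]), 'attitude': array([-0.12243688, -0.07534969,  0.52186207,  0.84082793])}
```

View pics/scene0.png

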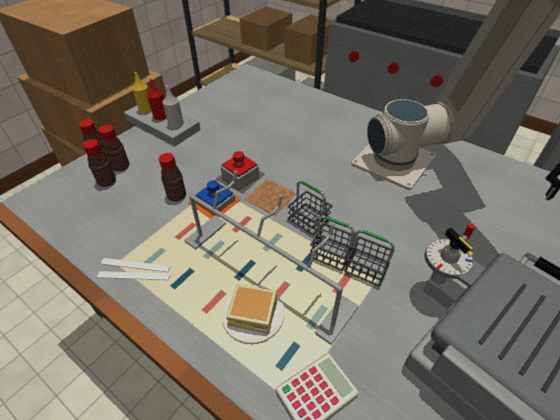

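View pics/side0.png

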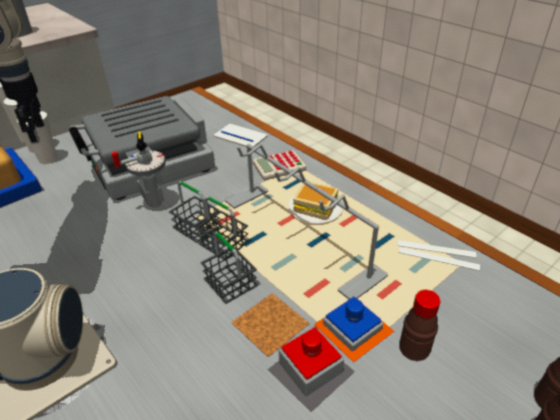

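Scene view: three baskets stand in front of the rail (handles at about (310,188), (335,233) and (375,240)). The press dial is at (450,255), the red knob at (238,157) and the blue knob at (212,187). The tea bottle at (172,178) stands close to the blue sealer.

```bash
cat > h.py <<'E'
import numpy as np, cv2
from scipy.spatial.transform import Rotation as R
from rig import robot
def ray(c,u,v):
    p=cv2.undistortPoints(np.array([[[u,v]]],float),np.array([[c['fx'],0,c['cx']],[0,c['fy'],c['cy']],[0,0,1.]]),np.array([c['k1'],0,0,0]))[0,0]
    d=R.from_quat(c['attitude']).apply([p[0],-p[1],-1]); return np.array(c['position']),d/np.linalg.norm(d)
def onz(c,u,v,z):
    o,d=ray(c,u,v); return o+d*(z-o[2])/d[2]
def tri(c1,p1,c2,p2):
    o1,d1=ray(c1,*p1); o2,d2=ray(c2,*p2)
    s=np.linalg.lstsq(np.c_[d1,-d2],o2-o1,rcond=None)[0]
    a=o1+s[0]*d1; b=o2+s[1]*d2; return (a+b)/2,np.linalg.norm(a-b)
def proj(c,P):
    q=R.from_quat(c['attitude']).inv().apply(np.asarray(P,float)-c['position']); x,y=q[0]/-q[2],-q[1]/-q[2]
    k=1+c['k1']*(x*x+y*y); return np.array([c['fx']*x*k+c['cx'],c['fy']*y*k+c['cy']])
RNG=dict(red=[((0,150,90),(6,255,255)),((174,150,90),(180,255,255))],blue=[((105,150,60),(122,255,255))],green=[((50,120,50),(80,255,255))],yellow=[((24,150,120),(34,255,255))],orange=[((7,200,150),(14,255,255))])
def blobs(img,col,amin=8):
    h=cv2.cvtColor(img,cv2.COLOR_RGB2HSV); m=sum(cv2.inRange(h,a,b) for a,b in RNG[col])
    n,l,s,c=cv2.connectedComponentsWithStats(m); out=[]
    for i in range(1,n):
        if s[i,4]>=amin:
            ys,xs=np.where(l==i); pts=np.c_[xs,ys].astype(float)
            w,v=np.linalg.eigh(np.cov(pts.T)); t=(pts-c[i])@v[:,1]
            out.append((s[i,4],c[i].round(1),(c[i]+v[:,1]*t.min()).round(1),(c[i]+v[:,1]*t.max()).round(1),s[i,:4]))
    return sorted(out,key=lambda o:-o[0])
def load(n): return cv2.imread(f'pics/{n}.png')[:,:,::-1].copy()
E
python3 - <<'E'
from h import *
for n in ('scene','side'):
    im=load(n+'0')
    for c in RNG:
        print(n,c)
        for b in blobs(im,c,15)[:9]: print('  ',b[0],*b[1:])
a=load('scene0'); cv2.imwrite('pics/c1.png',cv2.resize(a[140:350,190:480],None,fx=2.75,fy=2.75,interpolation=cv2.INTER_CUBIC)[:,:,::-1])
a=load('side0'); cv2.imwrite('pics/c2.png',cv2.resize(a[115:390,100:450],None,fx=2.2,fy=2.18,interpolation=cv2.INTER_CUBIC)[:,:,::-1])
E
```

```text
scene red
   388 [238.9 163.7] [256. 163.] [222.  164.3] [222 151  35  25]
   158 [153.8  91.3] [149.7  79.1] [155.8  97.4] [147  79  16  20]
   120 [ 89.6 143.4] [ 97.1 141.3] [ 82.2 145.5] [ 82 139  16  10]
   118 [165.9 157.6] [173.  155.9] [158.8 159.4] [159 153  15  10]
   105 [105.4 128.7] [113.  127.1] [ 98.2 130.2] [ 98 125  16   9]
   101 [ 85.3 122.8] [ 92.2 120.9] [ 78.6 124.7] [ 79 119  14   9]
   41 [301.5 412.4] [304.1 410.1] [298.8 414.8] [298 409   8   8]
   41 [316.2 414. ] [318.5 411.2] [313.7 417. ] [313 410   8   9]
   40 [305.4 397.6] [308.1 395.6] [302.5 399.7] [302 394   8   8]
scene blue
   290 [208.9 192.1] [216.2 181.8] [203.1 200.3] [197 181  26  25]
   111 [223.3 195.6] [229.6 190.3] [215.5 202.2] [217 190  15  15]
scene green
   58 [374.8 235.8] [387.1 240.7] [363.  231.1] [363 231  25  11]
   56 [335.4 220.9] [347.2 225.6] [324.7 216.7] [325 216  23  11]
   43 [311.1 186.9] [319.6 191.6] [302.1 181.8] [302 182  19  11]
   33 [286.  388.5] [288.4 386.4] [283.6 390.7] [283 385   7   8]
scene yellow
   35 [465.1 242.3] [471.1 247.9] [459.2 236.8] [459 237  
[... 833 characters left out ...]
  44]
   963 [ 19.1 182.2] [ 25.2 150.7] [ 14.  208.7] [  0 148  41  59]
side green
   90 [224.4 240.9] [216.7 233.3] [232.2 248.8] [216 232  18  19]
   49 [217.3 202.4] [226.4 207.2] [208.3 197.5] [208 197  19  12]
   44 [189.2 187. ] [197.2 191.6] [180.9 182.2] [181 182  17  11]
side yellow
   34 [302.4 206.8] [313.1 209.5] [294.8 204.9] [295 204  19   7]
   20 [139.  134.5] [139. 131.] [139. 138.] [138 131   3   8]
side orange
   724 [355.8 340.7] [391.4 342.6] [314.2 338.5] [315 320  78  41]
   618 [416.4 210.4] [461.6 235.5] [366.9 183. ] [367 181  97  56]
   274 [279.8 134.9] [311.8 152.5] [245.9 116.2] [246 115  67  40]
   71 [205.1  93.5] [217.3 100.4] [194.8  87.6] [194  88  24  14]
```

View pics/c1.png

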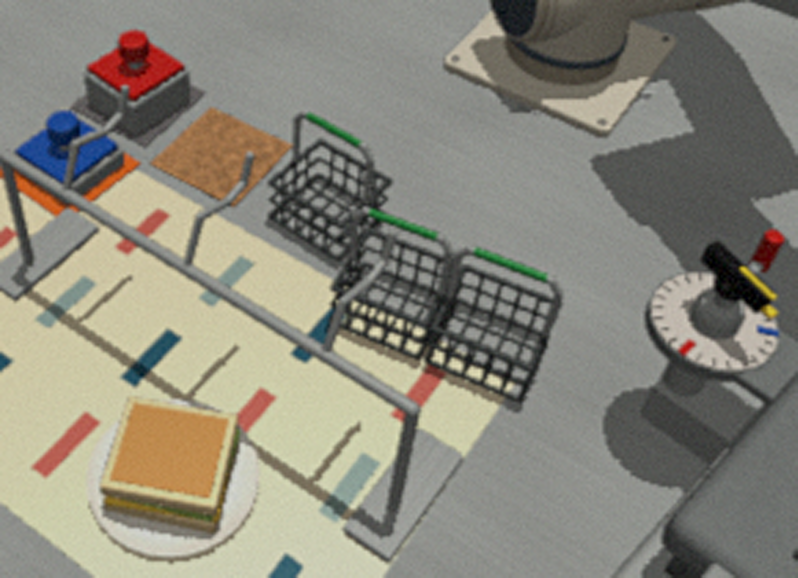

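View pics/c2.png

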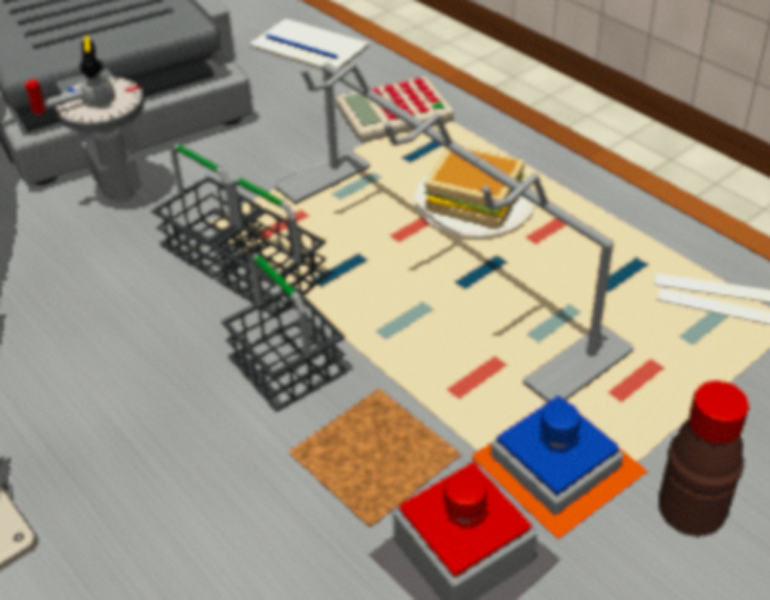

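Scene crop: the lever's red grip is opposite the dial's red mark, so the nut is tight. The yellow pointer end lies towards about (772,310) in the crop, and the hook tips are at about (125,92), (248,158) and (378,262). Side crop: trivet corners at (378,390), (460,455), (372,524) and (291,455); orange mat corners at (475,458) and (646,470); grey mat corners at (371,553) and (557,558). The bottle stands about 10 cm beyond the orange mat.

```bash
python3 - <<'E'
from h import *
np.set_printoptions(precision=4,suppress=True)
S=robot.calibration('scene');D=robot.calibration('side')
s=lambda x,y:(190+x/2.75,140+y/2.75); d=lambda x,y:(100+x/2.2,115+y/2.18)
sc=[([387.1,240.7],[363,231.1]),([347.2,225.6],[324.7,216.7]),([319.6,191.6],[302.1,181.8])]
sd=[([180.9,182.2],[197.2,191.6]),([208.3,197.5],[226.4,207.2]),([216.7,233.3],[232.2,248.8])]
for a,b in zip(sc,sd):
    p,e=tri(S,a[0],D,b[0]);q,f=tri(S,a[1],D,b[1])
    for p_,q_ in ((p,q),): print('basket mid',(p_+q_)/2,'dir',(q_-p_),np.degrees(np.arctan2(*(q_-p_)[:2][::-1])),e,f)
    print('   onz .135',onz(S,*(np.add(*a)/2),.1395)[:2],onz(D,*(np.add(*b)/2),.1395)[:2])
print('grip',tri(S,s(769,244),D,(114.9,157.9)))
print('dial',tri(S,s(713,320),D,d(100,101)))
print('redmark',tri(S,s(688,347),D,d(130,90)))
print('bluemark',tri(S,s(768,330),D,d(70,90)))
print('knob red',tri(S,s(133,43),D,d(465,493)))
print('knob blue',tri(S,s(64,128),D,d(560,424)))
print('trivet',[onz(D,*d(*p),.003)[:2] for p in((378,390),(460,455),(372,524),(291,455))])
print('trivetS',[onz(S,*s(*p),.003)[:2] for p in((215,108),(290,147),(233,202),(152,157))])
print('orange',[onz(D,*d(*p),.003)[:2] for p in((475,458),(560,535),(646,470))])
print('orangeS',[onz(S,*s(*p),.003)[:2] for p in((67,211),(138,158))])
print('grey',[onz(D,*d(*p),.003)[:2] for p in((371,553),(557,558))])
print('greyS',[onz(S,*s(*p),.003)[:2] for p in((204,95),(145,142))])
print('rail ends',tri(S,s(5,157),D,d(607,243)),tri(S,s(413,408),D,d(330,70)))
print('hook2tip',tri(S,s(125,92),D,d(487,190)))
print('hook1tip',tri(S,s(248,158),D,d(388,130)))
print('hook0tip',tri(S,s(378,262),D,d(310,72)))
print('hook rail joints',tri(S,s(68,185),D,d(541,200)),tri(S,s(190,262),D,d(447,138)),tri(S,s(329,345),D,d(358,85)))
print('tea',onz(S,165.9,157.6,.155),onz(D,426.9,303,.15))
print('Tbar ends',tri(S,s(772,308),D,d(88,40)),tri(S,s(712,250),D,d(90,66)))
# 3x zoom of hooks and Tbar
a=load('scene0');b=load('side0')
z=lambda im,x,y,w,h,f:cv2.resize(im[y:y+h,x:x+w],(int(w*f),int(h*f)),interpolation=cv2.INTER_CUBIC)
A=z(b,230,135,160,100,5); B=np.hstack([z(a,420,210,80,20*3,5),z(b,105,120,80,60,5)])
cv2.imwrite('pics/c3.png',np.vstack([A[:300],B])[:600,:,::-1])
E
```

```text
basket mid [0.4808 0.1495 0.135 ] dir [ 0.0084 -0.0644 -0.0001] -82.55406354005163 0.0011146837239316549 8.66263554946841e-05
   onz .135 [0.4848 0.1508] [0.4778 0.1435]
basket mid [0.4968 0.0434 0.1356] dir [ 0.0095 -0.0641  0.001 ] -81.580485258526 0.0016754327029639376 0.0006850371562891829
   onz .135 [0.5006 0.045 ] [0.4939 0.0391]
basket mid [ 0.4251 -0.0849  0.1357] dir [-0.0046 -0.0646 -0.0008] -94.10813469582595 0.0005076700209929545 0.0010395461175647864
   onz .135 [ 0.4286 -0.0822] [ 0.4229 -0.0893]
grip (array([0.3721, 0.3336, 0.1873]), np.float64(0.004447041168272358))
dial (array([0.4477, 0.3228, 0.1489]), np.float64(0.005740431106854752))
redmark (array([0.4884, 0.3166, 0.1502]), np.float64(0.0037540448660789215))
bluemark (array([0.4308, 0.3655, 0.152 ]), np.float64(0.0017660900762474375))
knob red (array([ 0.4037, -0.388 ,  0.0934]), np.float64(0.0037358756962245264))
knob blue (array([ 0.5426, -0.3766,  0.0626]), np.float64(0.004546606123643774))
trivet [array([ 0.4751, -0.1855]), array([ 0.4801, -0.3076]), array([ 0.3617, -0.3102]), array([ 0.3534, -0.1927])]
triv
[... 504 characters left out ...]
float64(0.00877789818217116))
hook2tip (array([ 0.5934, -0.218 ,  0.2337]), np.float64(0.004800844821162293))
hook1tip (array([ 0.5936, -0.071 ,  0.2316]), np.float64(0.0035728103660844068))
hook0tip (array([0.6163, 0.0865, 0.2235]), np.float64(0.0076727824201906865))
hook rail joints (array([ 0.6783, -0.2189,  0.1766]), np.float64(0.0009272287203738122)) (array([ 0.6841, -0.0672,  0.1768]), np.float64(0.003249402830343285)) (array([0.683 , 0.0843, 0.1792]), np.float64(0.005436816196039513))
tea [ 0.5987 -0.5034  0.155 ] [ 0.5989 -0.5037  0.15  ]
Tbar ends (array([0.4666, 0.3582, 0.2144]), np.float64(0.0021368156701386293)) (array([0.4367, 0.2978, 0.215 ]), np.float64(0.0035880336877183415))
```

View pics/c3.png

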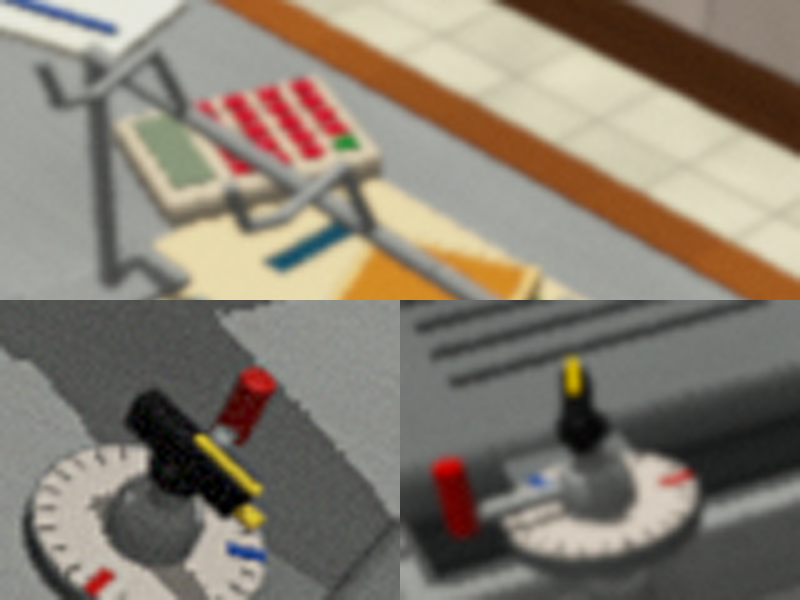

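Crop c3 shows the T-bar's yellow end towards the blue mark side, about 72° counter-clockwise from the red mark. The lever sits opposite the red mark, and the hook tips are clear. I'll start with the press.

```bash
cat >> h.py <<'E'
def to(x,y,z,ydeg=None):
    """tool-frame shift (cm), then turn about tool z (deg) so that tool y points along ydeg (mod 180)"""
    s=robot.sense(); r=R.from_quat(s['eef_rot']); t=r.inv().apply(np.array([x,y,z])-s['eef_pos'])*100
    out=['t',round(s['time_s'],1),'shift cm',t.round(2),'grip',round(s['grip_width'],4),'F',s['force'].round(1)]
    if ydeg is not None:
        Y=r.apply([0,1,0]); a=np.degrees(np.arctan2(Y[1],Y[0])); w=(ydeg-a+90)%180-90
        T=r.inv(); zt=r.apply([0,0,1]); tilt=T.apply(np.cross(zt,[0,0,-1])); out+=['turn z',round(-w,1),'q6',s['qpos'][5].round(2),'tiltfix deg',np.degrees(tilt).round(1)]
    print(*out); return t
E
python3 - <<'E'
from h import *
to(.372,.3336,.28,81.7)
c=robot.calibration('wrist'); s=robot.sense(); r=R.from_quat(s['eef_rot']).inv()
print(r.apply(c['position']-s['eef_pos']), r.apply(R.from_quat(c['attitude']).apply([[0,0,-1],[1,0,0]])))
E
```

```text
t 0.1 shift cm [-18.54  -8.58  -7.18] grip 0.0856 F [-0.4 -0.6  0.5] turn z -18.0 q6 1.42 tiltfix deg [-0.1 -0.  -0. ]
[ 7.33218777e-02 -1.64272695e-04 -1.65050746e-01] [[-2.84713545e-01  1.52589866e-05  9.58612642e-01]
 [-2.13311282e-04  9.99999974e-01 -7.92724759e-05]]
```

{"api": "drive_tool", "payload": {"gripper": [0.5,0.5,0.5,0.5,0.5,0.5,0.5,0.5,0.5,0.5], "translation": [[0,0,-3.6],[0,0,-3.6],[-3.7,-1.72,0],[-3.7,-1.72,0],[-3.7,-1.72,0],[-3.7,-1.72,0],[-3.7,-1.72,0],[0,0,0],[0,0,0],[0,0,0]], "delta_rot": [[0,0,0],[0,0,0],[0,0,0],[0,0,0],[0,0,0],[0,0,0],[0,0,0],[0,0,-6],[0,0,-6],[0,0,-6]]}}

```text
time_s: 0.93
eef_pos: [0.3723, 0.3327, 0.2804]
eef_rot: [0.071, 0.997, -0.0, -0.0]
force: [-0.2, 0.5, 0.3]
grip_width: 0.0425
grip_force: 0.0
```

```bash
python3 - <<'E'
from h import *
np.set_printoptions(precision=4,suppress=True)
to(.372,.3336,.28,81.7)
c=robot.calibration('wrist');im=robot.grab_frame('wrist');cv2.imwrite('pics/w1.png',im[:,:,::-1])
for col in('red','yellow','blue'):
    for b in blobs(im,col,30)[:4]: print(col,b[0],*b[1:])
E
```

```text
t 0.9 shift cm [0.05 0.08 0.04] grip 0.0425 F [-0.2  0.5  0.3] turn z 0.1 q6 0.7 tiltfix deg [-0. -0. -0.]
red 188 [280.  210.8] [289.3 209.8] [269.2 212. ] [269 201  21  20]
yellow 33 [331.6 326.6] [330.3 321.4] [332.7 331.1] [328 322   8  10]
```

View pics/w1.png

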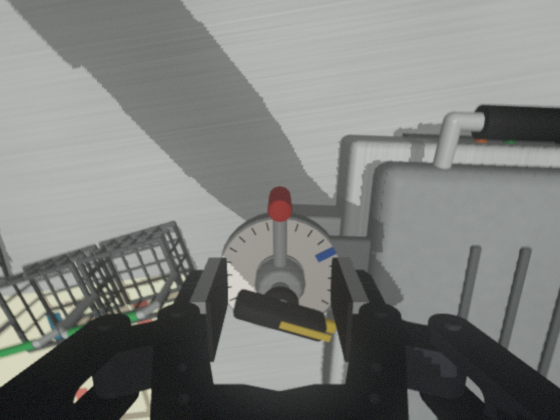

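```bash
python3 - <<'E'
from h import *
np.set_printoptions(precision=4,suppress=True)
c=robot.calibration('wrist')
print('grip top',onz(c,280,210.8,.206))
print('hub top',onz(c,281,275,.178))
a=onz(c,239,303,.22);b=onz(c,328,328,.22);print('bar',a,b,(a+b)/2,np.degrees(np.arctan2(b[1]-a[1],b[0]-a[0])),np.linalg.norm(a-b))
print('blue',onz(c,325,255,.152))
print('dial L,R',onz(c,224,265,.152),onz(c,338,270,.152))
to(.372,.3336,.28,81.7)
E
```

```text
grip top [0.3727 0.3338 0.206 ]
hub top [0.4337 0.3265 0.178 ]
bar [0.4295 0.2981 0.22  ] [0.4571 0.356  0.22  ] [0.4433 0.327  0.22  ] 64.5496625525179 0.06409223271686505
blue [0.4332 0.3643 0.152 ]
dial L,R [0.4308 0.2778 0.152 ] [0.4486 0.374  0.152 ]
t 1.0 shift cm [0.01 0.05 0.04] grip 0.0425 F [0.7 0.1 0.1] turn z 0.6 q6 0.7 tiltfix deg [-0. -0. -0.]
```

The red grip's top is at (280,211) and the T-bar runs from (239,303) to (328,328). That puts the grip at (0.3727, 0.3338) and the bar at 64.5° in the world frame, so I can descend and grip.

{"api": "drive_tool", "payload": {"gripper": [0.5,0.5,0.5,0.5,1,1,1,1,1], "translation": [[0,0.1,2.6],[0,0,2.6],[0,0,2.6],[0,0,2.6],[0,0,0],[0,0,0],[0,0,0],[0,0,0],[0,0,0]], "delta_rot": [[0,0,0],[0,0,0],[0,0,0],[0,0,0],[0,0,0],[0,0,0],[0,0,0],[0,0,0],[0,0,0]], "squeeze": 30}}

```text
time_s: 1.73
eef_pos: [0.3716, 0.3346, 0.1772]
eef_rot: [0.073, 0.997, -0.0, -0.0]
force: [-2.6, -2.6, -7.1]
grip_width: 0.0143
grip_force: 29.7
```

{"api": "drive_tool", "payload": {"gripper": [1,1,1,1,1,1,1,1,1,1], "translation": [[-0.04,-0.77,0],[-0.04,-0.77,0],[-0.04,-0.77,0],[-0.04,-0.77,0],[-0.04,-0.77,0],[-0.04,-0.77,0],[-0.04,-0.77,0],[-0.04,-0.77,0],[-0.04,-0.77,0],[0,0,0]], "delta_rot": [[0,0,-6],[0,0,-6],[0,0,-6],[0,0,-6],[0,0,-6],[0,0,-6],[0,0,-6],[0,0,-6],[0,0,-6],[0,0,0]]}}

```text
time_s: 2.57
eef_pos: [0.3919, 0.269, 0.1779]
eef_rot: [-0.39, 0.921, -0.001, -0.001]
force: [-10.5, -13.8, 8.8]
grip_width: 0.0144
grip_force: 31.2
```

{"api": "drive_tool", "payload": {"gripper": [0.5,0.5,0.5,0.5,0.5,0.5], "translation": [[0,0,0],[0,0,0],[0,0,-2.5],[0,0,-2.5],[0,0,-2.5],[0,0,-2.5]], "delta_rot": [[0,0,0],[0,0,0],[0,0,0],[0,0,0],[0,0,0],[0,0,0]]}}

```text
time_s: 3.07
eef_pos: [0.3936, 0.2718, 0.279]
eef_rot: [-0.388, 0.922, 0.0, 0.001]
force: [1.2, -0.2, -0.4]
grip_width: 0.0429
grip_force: 0.0
```

```bash
python3 - <<'E'
from h import *
to(.445,.322,.197,154.5)
E
```

```text
t 3.1 shift cm [-7.16 -0.16  8.22] grip 0.0429 F [ 1.2 -0.2 -0.4] turn z -18.8 q6 -0.37 tiltfix deg [-0.   0.2 -0. ]
```

{"api": "drive_tool", "payload": {"gripper": [0.5,0.5,0.5,0.5,0.5,0.5,0.5,0.5,0.5,0.5], "translation": [[-3.58,-0.08,0],[-3.58,-0.08,0],[0,0,0],[0,0,0],[0,0,0],[0,0,2],[0,0,2],[0,0,2],[0,0,2.2],[0,0,0]], "delta_rot": [[0,0,0],[0,0,0],[0,0,-6.3],[0,0,-6.3],[0,0,-6.2],[0,0,0],[0,0,0],[0,0,0],[0,0,0],[0,0,0]]}}

```text
time_s: 3.9
eef_pos: [0.4436, 0.3212, 0.192]
eef_rot: [-0.533, 0.846, 0.0, -0.002]
force: [-0.1, 0.2, -0.4]
grip_width: 0.0429
grip_force: 0.0
```

{"api": "drive_tool", "payload": {"gripper": [1,1,1,1,1], "translation": [[0,0,0],[0,0,0],[0,0,0],[0,0,0],[0,0,0]], "delta_rot": [[0,0,0],[0,0,0],[0,0,0],[0,0,0],[0,0,0]]}}

```text
time_s: 4.32
eef_pos: [0.4471, 0.321, 0.1968]
eef_rot: [-0.533, 0.846, -0.002, 0.003]
force: [8.9, -4.6, -1.6]
grip_width: 0.0135
grip_force: 31.6
```

```bash
python3 - <<'E'
from h import *
to(.445,.322,.197,154.5)
for n in ('side','scene'):
    im=robot.grab_frame(n)
    for col in('red','yellow'):
        for b in blobs(im,col,8)[:12]:
            if (n=='side' and b[1][0]<180 and b[1][1]<200) or (n=='scene' and b[1][0]>400 and b[1][1]<300): print(n,col,b[0],*b[1:4])
E
```

```text
t 4.3 shift cm [ 0.01  0.23 -0.02] grip 0.0135 F [ 8.9 -4.6 -1.6] turn z -0.1 q6 -0.65 tiltfix deg [-0.3  0.1 -0. ]
side red 57 [132.4 164.2] [131.3 157.9] [133.7 171.2]
```

{"api": "drive_tool", "payload": {"gripper": [1,1,1,1,1,1,1,1,1,1], "translation": [[0,0,-0.016],[0,0,-0.016],[0,0,-0.016],[0,0,-0.016],[0,0,-0.016],[0,0,-0.016],[0,0,-0.016],[0,0,-0.016],[0,0,-0.016],[0,0,-0.016]], "delta_rot": [[0,0,7],[0,0,7],[0,0,7],[0,0,7],[0,0,7],[0,0,7],[0,0,7],[0,0,7],[0,0,7],[0,0,7]]}}

```text
time_s: 5.25
eef_pos: [0.4466, 0.3222, 0.1984]
eef_rot: [0.051, 0.999, 0.001, 0.003]
force: [5.6, 2.6, -2.5]
grip_width: 0.0138
grip_force: 31.5
```

{"api": "drive_tool", "payload": {"gripper": [1,1,0.5,0.5,0.5,0.5,0.5,0.5,0.5], "translation": [[0,0,0],[0,0,0],[0,0,0],[0,0,0],[0,0,-2.5],[0,0,-2.5],[0,0,-2.5],[0,0,-2.5],[0,0,0]], "delta_rot": [[0,0,0],[0,0,0],[0,0,0],[0,0,0],[0,0,0],[0,0,0],[0,0,0],[0,0,0],[0,0,0]]}}

```text
time_s: 6.0
eef_pos: [0.4453, 0.322, 0.3019]
eef_rot: [0.048, 0.999, 0.002, 0.003]
force: [0.5, -0.2, -0.2]
grip_width: 0.0427
grip_force: 0.0
```

```bash
python3 - <<'E'
from h import *
to(.3927,.2696,.179,135.7)
c=robot.calibration('wrist');im=robot.grab_frame('wrist');cv2.imwrite('pics/w2.png',im[:,:,::-1])
for col in('red','yellow','blue'):
    for b in blobs(im,col,30)[:4]: print(col,b[0],*b[1:],onz(c,*b[1],.215))
E
```

```text
t 6.0 shift cm [ 4.81 -5.78 12.23] grip 0.0427 F [ 0.5 -0.2 -0.2] turn z -51.2 q6 0.57 tiltfix deg [0.2 0.4 0. ]
```

View pics/w2.png

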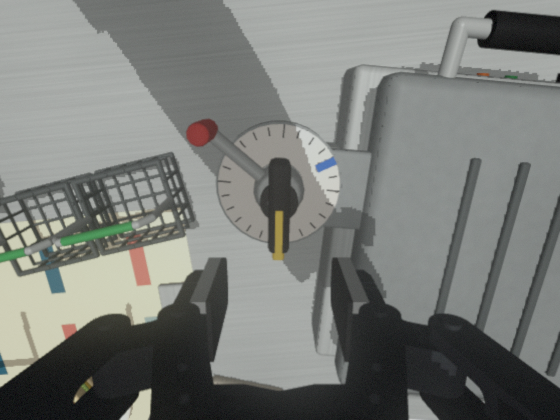

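The pointer now covers the red mark (bar from (280,160) to (279,258)). The lever is swung out, with the grip top at (203,132).

```bash
python3 - <<'E'
from h import *
c=robot.calibration('wrist')
a=onz(c,280,160,.223);b=onz(c,279,258,.223);print(a,b,np.degrees(np.arctan2(b[1]-a[1],b[0]-a[0])))
print('grip',onz(c,204,131,.207),'blue',onz(c,326,164,.154))
to(.3927,.2696,.179,135.7)
E
```

```text
[0.41255819 0.32622254 0.223     ] [0.48125898 0.31890843 0.223     ] -6.0770062662746485
grip [0.39073231 0.27694785 0.207     ] blue [0.43142575 0.36341126 0.154     ]
t 6.0 shift cm [ 4.77 -5.75 12.01] grip 0.0429 F [ 0.5 -0.5 -0.3] turn z -51.2 q6 0.57 tiltfix deg [0.2 0.3 0. ]
```

{"api": "drive_tool", "payload": {"gripper": [0.5,0.5,0.5,0.5,0.5,0.5,0.5,0.5,0.5,0.5], "translation": [[2.37,-2.77,0],[2.37,-2.77,0],[0,0,0],[0,0,0],[0,0,0],[0,0,0],[0,0,0],[0,0,0],[0,0,0],[0,0,0]], "delta_rot": [[0,0,0],[0,0,0],[0,0,-7],[0,0,-7],[0,0,-7],[0,0,-7],[0,0,-7],[0,0,-7],[0,0,-6],[0,0,0]]}}

```text
time_s: 6.88
eef_pos: [0.3916, 0.2708, 0.296]
eef_rot: [-0.364, 0.931, 0.0, -0.0]
force: [0.4, 0.2, -0.9]
grip_width: 0.0425
grip_force: 0.0
```

{"api": "drive_tool", "payload": {"gripper": [0.5,0.5,0.5,0.5,0.5,1,1,1,1,1], "translation": [[0,0,3],[0,0,3],[0,0,3],[0,0,3],[0,0,0],[0,0,0],[0,0,0],[0,0,0],[0,0,0],[0,0,0]], "delta_rot": [[0,0,0],[0,0,0],[0,0,0],[0,0,0],[0,0,0],[0,0,0],[0,0,0],[0,0,0],[0,0,0],[0,0,0]]}}

```text
time_s: 7.72
eef_pos: [0.3926, 0.2709, 0.1778]
eef_rot: [-0.362, 0.932, -0.0, 0.001]
force: [0.1, -2.8, 6.0]
grip_width: 0.0145
grip_force: 29.8
```

```bash
python3 - <<'E'
from h import *
to(.3716,.3346,.179,81.7)
E
```

```text
t 7.7 shift cm [-2.75  6.12 -0.12] grip 0.0145 F [ 0.1 -2.8  6. ] turn z 50.7 q6 -0.31 tiltfix deg [-0.1  0.1  0. ]
```

{"api": "drive_tool", "payload": {"gripper": [1,1,1,1,1,1,1,1,1,1], "translation": [[-0.04,0.77,0],[-0.04,0.77,0],[-0.04,0.77,0],[-0.04,0.77,0],[-0.04,0.77,0],[-0.04,0.77,0],[-0.04,0.77,0],[-0.04,0.77,0],[-0.04,0.77,0],[0,0.1,0]], "delta_rot": [[0,0,6],[0,0,6],[0,0,6],[0,0,6],[0,0,6],[0,0,6],[0,0,6],[0,0,6],[0,0,4],[0,0,0]]}}

```text
time_s: 8.55
eef_pos: [0.374, 0.3367, 0.1767]
eef_rot: [0.085, 0.996, -0.0, 0.0]
force: [-2.5, -5.3, 4.6]
grip_width: 0.0142
grip_force: 29.6
```

{"api": "drive_tool", "payload": {"gripper": [1,1,1], "translation": [[0,0.1,0],[0,0,0],[0,0,0]], "delta_rot": [[0,0,0],[0,0,0],[0,0,0]]}}

```text
time_s: 8.8
eef_pos: [0.3741, 0.3369, 0.1768]
eef_rot: [0.082, 0.997, -0.0, 0.0]
force: [-3.2, -3.4, 3.1]
grip_width: 0.0146
grip_force: 29.6
```

{"api": "drive_tool", "payload": {"gripper": [1,1,1,1,1], "translation": [[0,0.3,0],[0,0.2,0],[0,0,0],[0,0,0],[0,0,0]], "delta_rot": [[0,0,0],[0,0,0],[0,0,0],[0,0,0],[0,0,0]]}}

```text
time_s: 9.22
eef_pos: [0.3738, 0.3389, 0.1764]
eef_rot: [0.083, 0.997, -0.003, -0.001]
force: [-6.8, -19.5, 9.6]
grip_width: 0.0145
grip_force: 30.7
```

{"api": "drive_tool", "payload": {"gripper": [0.5,0.5,0.5,0.5,0.5,0.5,0.5], "translation": [[0,0,0],[0,0,0],[0,0,-3],[0,0,-3],[0,0,-3],[0,0,-3],[0,0,0]], "delta_rot": [[0,0,0],[0,0,0],[0,0,0],[0,0,0],[0,0,0],[0,0,0],[0,0,0]]}}

```text
time_s: 9.8
eef_pos: [0.3767, 0.3435, 0.302]
eef_rot: [0.082, 0.997, 0.003, 0.003]
force: [-0.2, 0.3, 0.0]
grip_width: 0.0426
grip_force: 0.0
```

```bash
python3 - <<'E'
from h import *
c=robot.calibration('wrist');im=robot.grab_frame('wrist');cv2.imwrite('pics/w3.png',im[:,:,::-1])
for col in('red','yellow','blue','green'):
    for b in blobs(im,col,30)[:4]: print(col,b[0],*b[1:],onz(c,*b[1],.207))
cv2.imwrite('pics/w3c.png',cv2.resize(im[100:400,180:400],None,fx=2,fy=2)[:,:,::-1])
E
```

```text
red 162 [269.9 198.7] [278.  200.8] [260.5 196.2] [260 189  19  19] [0.37421123 0.33810664 0.207     ]
green 502 [101.1 311.5] [132.7 302.5] [ 69.6 320.5] [ 70 300  64  24] [0.4428334  0.19161589 0.207     ]
green 243 [ 17.5 336.8] [ 34.8 331.5] [ -0.8 342.4] [  0 329  36  17] [0.45374869 0.11924495 0.207     ]
```

View pics/w3c.png

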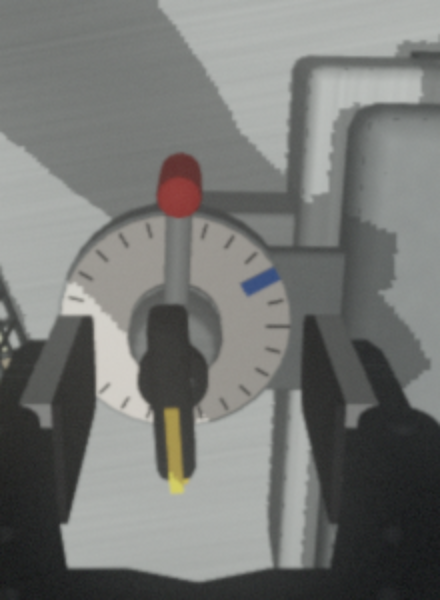

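The lever is at its stop, and the pointer (crop (167,305) to (177,480)) still covers the red mark's place. I'll check the press yaw using the lid slots and the red mark.

```bash
python3 - <<'E'
from h import *
c=robot.calibration('wrist')
an=lambda p,q,z:np.degrees(np.arctan2(*(onz(c,*q,z)-onz(c,*p,z))[1::-1]))
print('bar',an((263.5,252.5),(268.5,340),.223), 'yellow',an((180+172/2,100+408/2),(180+176/2,100+490/2),.224))
im=load('w3'); g=cv2.cvtColor(im,cv2.COLOR_RGB2GRAY)
ls=cv2.createLineSegmentDetector().detect(g)[0][:,0]
for l in ls:
    if np.hypot(l[2]-l[0],l[3]-l[1])>50 and min(l[0],l[2])>330 and max(l[1],l[3])<330: print(l.round(0),round(an(l[:2],l[2:],.16),1))
S=robot.calibration('scene');im=robot.grab_frame('scene')
for b in blobs(im,'red',6):
    if b[1][0]>400 and b[1][1]<300: print(b[0],*b[1:4],onz(S,*b[1],.153))
D=robot.calibration('side');im=robot.grab_frame('side')
for b in blobs(im,'red',4):
    if b[1][0]<190 and b[1][1]<200: print('side',b[0],*b[1:4],onz(D,*b[1],.153))
E
```

```text
bar -7.125023364339148 yellow -7.564799890795818
[452.  95. 558.  97.] 79.4
[357. 151. 408. 151.] 81.0
[426. 152. 558. 154.] 79.4
[432. 313. 445. 230.] 169.4
[473. 323. 491. 232.] 169.2
[558. 135. 429. 134.] -100.2
[455. 231. 442. 311.] -10.7
[348. 222. 354. 157.] 168.6
[495. 232. 477. 323.] -10.8
[558. 160. 422. 158.] -100.6
[448. 232. 435. 311.] -10.7
21 [439.   76.9] [442.1  78.8] [435.8  74.8] [-0.39734934 -0.02222219  0.153     ]
19 [473.2 226.5] [475.9 227.4] [470.8 225.7] [0.31922942 0.33968427 0.153     ]
12 [439.2 265.8] [441. 264.] [437.5 267.5] [0.48914015 0.31549875 0.153     ]
side 41 [114.2 155.6] [113.  150.8] [116.2 164. ] [0.39525468 0.40030694 0.153     ]
```

The press yaw is about -10.6°, so the pointer is at about +0.06 rad and the nut is at its stop. The press is done. Next come the baskets, starting with the middle one.

```bash
python3 - <<'E'
from h import *
to(.50,.02,.28,8.4)
E
```

```text
t 9.9 shift cm [-17.61 -29.76   1.59] grip 0.0426 F [ 0.4 -0.6 -0.4] turn z 72.1 q6 0.74 tiltfix deg [ 0.  0. -0.]
```

{"api": "drive_tool", "payload": {"gripper": [0.5,0.5,0.5,0.5,0.5,0.5,0.5,0.5,0.5,0.5], "translation": [[-1.96,-3.31,0],[-1.96,-3.31,0],[-1.96,-3.31,0],[-1.96,-3.31,0],[-1.96,-3.31,0],[-1.96,-3.31,0],[-1.96,-3.31,0],[-1.96,-3.31,0],[-1.96,-3.31,0],[0,0,0]], "delta_rot": [[0,0,0],[0,0,0],[0,0,0],[0,0,0],[0,0,0],[0,0,0],[0,0,0],[0,0,0],[0,0,0],[0,0,0]]}}

```text
time_s: 10.78
eef_pos: [0.5014, 0.014, 0.2939]
eef_rot: [0.085, 0.996, -0.001, -0.001]
force: [-0.7, 0.1, -0.3]
grip_width: 0.0425
grip_force: 0.0
```

{"api": "drive_tool", "payload": {"gripper": [0.5,0.5,0.5,0.5,0.5,0.5,0.5,0.5,0.5,0.5], "translation": [[0,0,0],[0,0,0],[0,0,0],[0,0,0],[0,0,0],[0,0,0],[0,0,0],[0,0,0],[0,0,0],[0,0,0]], "delta_rot": [[0,0,7],[0,0,7],[0,0,7],[0,0,7],[0,0,7],[0,0,7],[0,0,7],[0,0,7],[0,0,7],[0,0,7]]}}

```text
time_s: 11.62
eef_pos: [0.4994, 0.0195, 0.2949]
eef_rot: [0.642, 0.767, -0.0, -0.001]
force: [0.6, -0.3, -0.8]
grip_width: 0.0428
grip_force: 0.0
```

```bash
python3 - <<'E'
from h import *
np.set_printoptions(precision=4,suppress=True)
to(.5003,.0197,.118,8.4)
c=robot.calibration('wrist');im=robot.grab_frame('wrist');cv2.imwrite('pics/w4.png',im[:,:,::-1])
for b in blobs(im,'green',30)[:4]:
    a,e=onz(c,*b[2],.1375),onz(c,*b[3],.1375); print(b[0],*b[1:4],(a+e)/2,np.degrees(np.arctan2(*(e-a)[1::-1])),np.linalg.norm(e-a))
E
```

```text
t 11.6 shift cm [-0.02  0.13 17.69] grip 0.0428 F [ 0.6 -0.3 -0.8] turn z 1.8 q6 1.26 tiltfix deg [-0.1 -0.1 -0. ]
504 [286.7  29.8] [287.8  -0.2] [285.4  62.9] [0.483  0.1392 0.1375] -81.89888863504532 0.04541515966516251
297 [184.8 264.9] [190.1 243.3] [177.6 294.1] [ 0.4249 -0.0793  0.1375] -96.33510255575075 0.05474037290161017
```

View pics/w4.png

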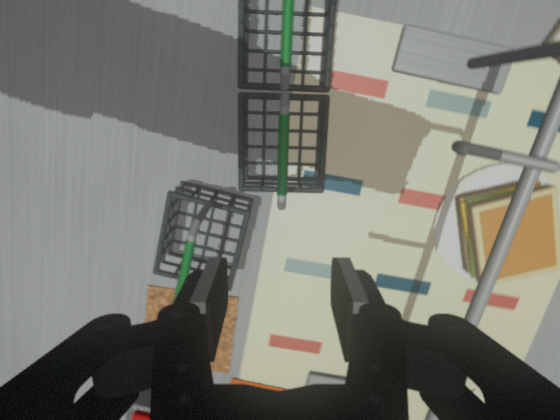

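```bash
sed -i 's/(50,120,50)/(50,120,25)/' h.py; python3 - <<'E'
from h import *
np.set_printoptions(precision=4,suppress=True)
im=load('w4');c=robot.calibration('wrist')
for b in blobs(im,'green',30)[:4]:
    a,e=onz(c,*b[2],.1375),onz(c,*b[3],.1375); print(b[0],*b[1:4],(a+e)/2,np.degrees(np.arctan2(*(e-a)[1::-1])),np.linalg.norm(e-a))
# hook tips (472,62) hook0, (460,147) hook1 ; tip top z~.238
print(onz(c,475,61,.236),onz(c,461,147,.236))
E
```

```text
504 [286.7  29.8] [287.8  -0.2] [285.4  62.9] [0.4841 0.1393 0.1375] -82.41663415290226 0.04541908549500741
297 [184.8 264.9] [190.1 243.3] [177.6 294.1] [ 0.424  -0.0787  0.1375] -96.85313568215616 0.054747687819122724
[0.5909 0.1274 0.236 ] [0.5978 0.0802 0.236 ]
```

```bash
python3 - <<'E'
from h import *
c=robot.calibration('wrist')
print(proj(c,[.4968,.0434,.1355]),proj(c,[.4808,.1495,.1355]),proj(c,[.4251,-.0849,.1355]))
print(onz(c,281.5,203,.137),onz(c,284,150,.139))
im=load('w4');h=cv2.cvtColor(im,cv2.COLOR_RGB2HSV)
for r in range(75,215,6):
    m=[x for x in range(265,305) if 45<h[r,x,0]<85 and h[r,x,1]>100]
    if m: print(r,m[0],m[-1],h[r,int(np.mean(m))],end=' | ')
to(.5003,.0197,.118,8.4)
E
```

```text
[281.7808389  154.36129586] [284.5934247  17.6478342] [184.79285919 274.33270577]
[0.5038903  0.00060973 0.137     ] [0.49792769 0.04790671 0.139     ]
117 280 287 [ 66 120  89] | 123 280 287 [ 64 114  94] | 129 280 287 [ 64 110  93] | 135 280 286 [ 64 114  92] | 141 280 286 [ 64 112  93] | 147 280 286 [ 64 114  92] | 153 280 286 [ 65 106  96] | 159 281 284 [ 65 107  95] | 165 285 285 [ 63 101  88] | 171 280 283 [64 94 92] | t 11.7 shift cm [-0.02  0.12 17.7 ] grip 0.0428 F [-0.1  0.2 -0.5] turn z 1.2 q6 1.27 tiltfix deg [-0.1 -0.1  0. ]
```

Wrist view: the middle basket's handle runs from (285,114) to (281,203) and hook0's tip is at (460,147). Lateral alignment is good, so I'll grip off-centre on the -y side.

{"api": "drive_tool", "payload": {"gripper": [0.5,0.5,0.5,0.5,0.5,1,1,1,1,1], "translation": [[0.1,0.1,3.5],[0,0,3.5],[0,0,3.5],[0,0,3.5],[0,0,3.6],[0,0,0],[0,0,0],[0,0,0],[0,0,0],[0,0,0]], "delta_rot": [[0,0,1],[0,0,0],[0,0,0],[0,0,0],[0,0,0],[0,0,0],[0,0,0],[0,0,0],[0,0,0],[0,0,0]], "squeeze": 80}}

```text
time_s: 12.5
eef_pos: [0.5017, 0.0202, 0.1222]
eef_rot: [0.646, 0.763, 0.001, 0.001]
force: [-0.7, -0.1, 1.5]
grip_width: 0.0001
grip_force: 0.0
```

{"api": "drive_tool", "payload": {"gripper": [1,1,1,1,1,1,1,1,1], "translation": [[0,0,0],[0,0,-2],[0,0,-3],[0,0,-3],[0,0,-3],[0,0,-3],[0,0,-3],[0,0,0],[0,0,0]], "delta_rot": [[0,0,0],[0,0,0],[0,0,0],[0,0,0],[0,0,0],[0,0,0],[0,0,0],[0,0,0],[0,0,0]]}}

```text
time_s: 13.25
eef_pos: [0.5012, 0.0202, 0.2925]
eef_rot: [0.646, 0.763, 0.001, 0.002]
force: [0.3, -0.5, -0.4]
grip_width: -0.0002
grip_force: 0.0
```

```bash
python3 - <<'E'
from h import *
to(.53,-.093,.30,-1)
c=robot.calibration('wrist');im=robot.grab_frame('wrist')
sd=robot.grab_frame('side')
cv2.imwrite('pics/w5.png',np.hstack([im,sd])[:,:,::-1][:, ::1]); cv2.imwrite('pics/w5.png',cv2.resize(np.hstack([im,sd]),(800,300))[:,:,::-1])
E
```

```text
t 13.2 shift cm [-11.64   0.98  -0.73] grip -0.0002 F [ 0.3 -0.5 -0.4] turn z 10.5 q6 1.28 tiltfix deg [0.2 0.1 0. ]
```

View pics/w5.png

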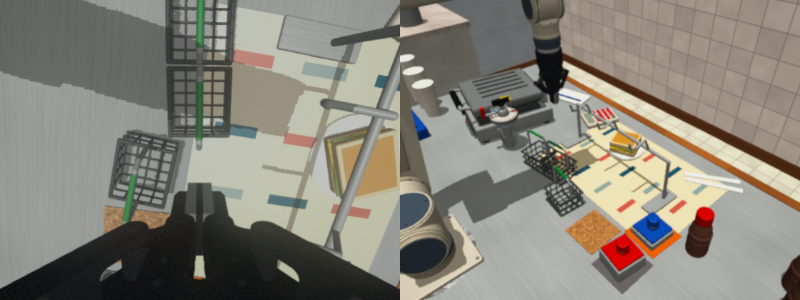

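The gripper closed on nothing. The handle's near end is now at wrist (280,210) and the shut fingertips are at about (283,258), so I'll check the geometry.

```bash
python3 - <<'E'
from h import *
c=robot.calibration('wrist');s=robot.sense();r=R.from_quat(s['eef_rot'])
print(s['eef_pos'],'TCP px',proj(c,s['eef_pos']),'grasp px',proj(c,s['eef_pos']+r.apply([0,0,-.019])))
im=robot.grab_frame('wrist');h=cv2.cvtColor(im,cv2.COLOR_RGB2HSV);cv2.imwrite('pics/w6.png',im[:,:,::-1])
for rr in range(40,215,8):
    m=[x for x in range(260,305) if 45<h[rr,x,0]<85 and h[rr,x,1]>85]
    if m: print(rr,m[0],m[-1],end=' | ')
D=robot.calibration('side');S=robot.calibration('scene')
sd=robot.grab_frame('side');sc=robot.grab_frame('scene')
for b in blobs(sd,'green',15)[:5]:print('side',b[0],*b[1:4])
for b in blobs(sc,'green',15)[:5]:print('scene',b[0],*b[1:4])
for P in([.4968,.0434,.135],):print(proj(D,P),proj(S,P),proj(c,P))
E
```

```text
[0.50030909 0.02037926 0.29002414] TCP px [280.57339397 254.6280539 ] grasp px [280.77082217 272.68567194]
40 277 287 | 48 277 286 | 56 277 286 | 64 277 286 | 120 277 285 | 128 277 285 | 136 277 285 | 144 277 284 | 152 277 284 | 160 277 284 | 168 277 284 | 176 277 284 | 184 278 282 | 192 280 282 | side 99 [224.5 241. ] [232.2 248.8] [216.7 233.3]
side 43 [189.  186.9] [197.2 191.6] [180.9 182.3]
side 32 [217.2 202.4] [226. 207.] [209.  198.1]
scene 77 [375.3 235.9] [387.3 240.3] [362.9 231.3]
scene 52 [335.7 221.2] [347.7 225.8] [324.7 216.8]
scene 41 [310.7 186.6] [319.3 191.4] [302.1 181.8]
scene 32 [286.1 388.5] [288.2 386.1] [283.9 391. ]
[217.48641291 202.52719822] [336.00865904 221.17231908] [280.19947007 155.75114941]
```

{"api": "drive_tool", "payload": {"gripper": [0.5,0.5,0.5,0.5,0.5,0.5,0.5,0.5,0.5,0.5], "translation": [[0,0,0],[0,0,0],[0.2,0,3],[0,0,3],[0,0,3],[0,0,3],[0,0,3],[0,0,2.9],[0,0,0],[0,0,0]], "delta_rot": [[0,0,0],[0,0,0],[0,0,0],[0,0,0],[0,0,0],[0,0,0],[0,0,0],[0,0,0],[0,0,0],[0,0,0]]}}

```text
time_s: 14.33
eef_pos: [0.4994, 0.0224, 0.1108]
eef_rot: [0.646, 0.763, -0.001, -0.001]
force: [-0.8, 0.3, 1.3]
grip_width: 0.0425
grip_force: 0.0
```

```bash
python3 - <<'E'
from h import *
im=robot.grab_frame('wrist');sd=robot.grab_frame('side');a=cv2.resize(sd[110:260,150:270],(480,600)); b=cv2.resize(im[60:420,184:376],(320,600))
cv2.imwrite('pics/w7.png',np.hstack([a,b])[:,:,::-1]);print(robot.sense()['eef_pos'],robot.sense()['grip_width'])
E
```

```text
[0.50114438 0.02219389 0.11291946] 0.04242758202200962
```

View pics/w7.png

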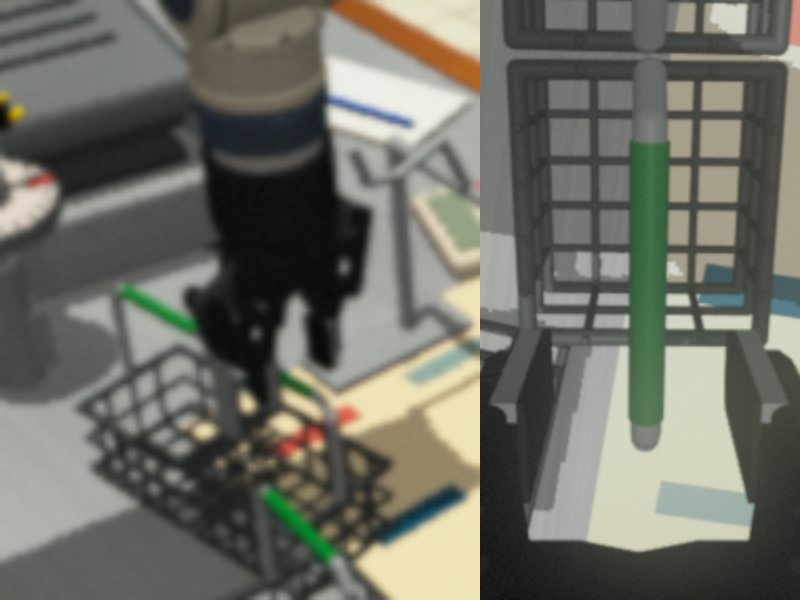

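The handle lies midway between the open pads, so I'll close here, lower than before.

{"api": "drive_tool", "payload": {"gripper": [1,1,1,1,1,1], "translation": [[0,0,0],[0,0,0],[0,0,0],[0,0,0],[0,0,0],[0,0,0]], "delta_rot": [[0,0,0],[0,0,0],[0,0,0],[0,0,0],[0,0,0],[0,0,0]]}}

```text
time_s: 14.93
eef_pos: [0.5014, 0.0223, 0.1128]
eef_rot: [0.646, 0.763, 0.001, 0.001]
force: [1.1, 0.6, 7.4]
grip_width: 0.0026
grip_force: 79.1
```

{"api": "drive_tool", "payload": {"gripper": [1,1,1], "translation": [[0,0,-1],[0,0,-2],[0,0,0]], "delta_rot": [[0,0,0],[0,0,0],[0,0,0]]}}

```text
time_s: 15.18
eef_pos: [0.5015, 0.0222, 0.1447]
eef_rot: [0.646, 0.763, 0.001, 0.002]
force: [0.3, 0.1, -1.2]
grip_width: 0.0026
grip_force: 79.2
```

```bash
python3 - <<'E'
from h import *
to(.52,-.092,.28,-1)
E
```

```text
t 15.2 shift cm [-11.58   0.   -13.52] grip 0.0026 F [ 0.3  0.1 -1.2] turn z 10.5 q6 1.28 tiltfix deg [ 0.2  0.1 -0. ]
```

{"api": "drive_tool", "payload": {"gripper": [1,1,1,1,1,1,1,1,1,1], "translation": [[0,0,-3.3],[0,0,-3.4],[0,0,-3.4],[0,0,-3.4],[-2.9,0,0],[-2.9,0,0],[-2.9,0,0],[-2.9,0,0],[0,0,0],[0,0,0]], "delta_rot": [[0,0,0],[0,0,0],[0,0,0],[0,0,0],[0,0,0],[0,0,0],[0,0,0],[0,0,5],[0,0,5],[0,0,0]]}}

```text
time_s: 16.02
eef_pos: [0.5192, -0.0935, 0.2758]
eef_rot: [0.713, 0.701, -0.0, -0.0]
force: [0.4, -0.0, -1.4]
grip_width: 0.0025
grip_force: 79.2
```

```bash
python3 - <<'E'
from h import *
to(.52,-.092,.28,-1)
im=robot.grab_frame('wrist');sd=robot.grab_frame('side');sc=robot.grab_frame('scene')
cv2.imwrite('pics/h1w.png',im[:,:,::-1]);cv2.imwrite('pics/h1s.png',sd[:,:,::-1]);cv2.imwrite('pics/h1c.png',sc[:,:,::-1])
a=cv2.resize(sd[100:250,200:350],(500,500)); b=cv2.resize(im,(300,500))
cv2.imwrite('pics/w8.png',np.vstack([np.hstack([cv2.resize(im,(480,360)),cv2.resize(sd[100:250,215:335],(288,360))]),np.zeros((0,768,3),np.uint8)])[:,:,::-1])
E
```

```text
t 16.0 shift cm [ 0.15  0.07 -0.42] grip 0.0025 F [ 0.4 -0.  -1.4] turn z 0.1 q6 1.25 tiltfix deg [-0.1 -0.  -0. ]
```

View pics/w8.png

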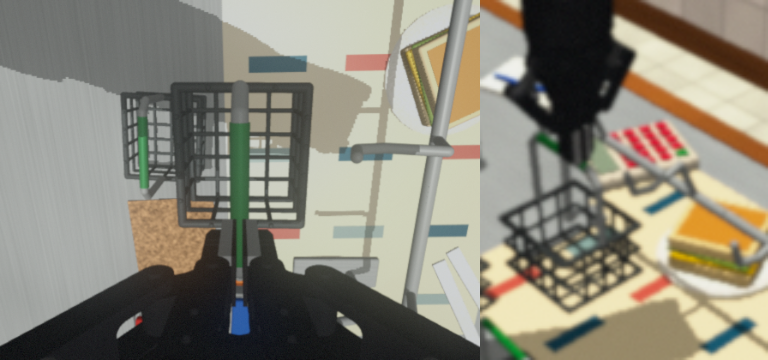

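Held basket: the far end of the bar is at about (240,90) in the scaled picture, and hook1's tip is at (357,153) with its root at (445,150).

```bash
python3 - <<'E'
from h import *
np.set_printoptions(precision=4,suppress=True)
c=robot.calibration('wrist');k=7/6
s=robot.sense();zb=s['eef_pos'][2]+.0222
print(s['eef_pos'],'hooktip',onz(c,357*k,153*k,.236),'root',onz(c,443*k,150*k,.20),'bar far end of sleeve',onz(c,240*k,121*k,zb+.003),'bar corner',onz(c,240*k,84*k,zb+.003))
print('rail',onz(c,463*k,20*k,.172),onz(c,412*k,290*k,.172))
E
```

```text
[ 0.5191 -0.0916  0.2763] hooktip [ 0.5951 -0.0639  0.236 ] root [ 0.6737 -0.0699  0.2   ] bar far end of sleeve [ 0.519  -0.0352  0.3015] bar corner [ 0.519  -0.0199  0.3015]
rail [0.6891 0.0247 0.172 ] [ 0.6855 -0.2143  0.172 ]
```

{"api": "drive_tool", "payload": {"gripper": [1,1,1,1,1,1,1,1], "translation": [[0,0,2.1],[0,0,2.1],[0,2.6,0],[0,2.6,0],[0,2.6,0],[0,2.7,0],[0,0,0],[0,0,0]], "delta_rot": [[0,0,0],[0,0,0],[0,0,0],[0,0,0],[0,0,0],[0,0,0],[0,0,0],[0,0,0]]}}

```text
time_s: 16.83
eef_pos: [0.625, -0.0919, 0.2332]
eef_rot: [0.709, 0.705, -0.0, -0.001]
force: [-0.5, 0.0, -1.6]
grip_width: 0.0025
grip_force: 79.1
```

{"api": "drive_tool", "payload": {"gripper": [1,1,1,1,1,1,1,1], "translation": [[0,0,1],[0,0,1],[0,0,1],[0,0,0.7],[0,0,0.3],[0,0,0.3],[0,0,0],[0,0,0]], "delta_rot": [[0,0,0],[0,0,0],[0,0,0],[0,0,0],[0,0,0],[0,0,0],[0,0,0],[0,0,0]]}}

```text
time_s: 17.5
eef_pos: [0.624, -0.0931, 0.1924]
eef_rot: [0.71, 0.704, 0.0, 0.001]
force: [-3.8, 0.5, 4.5]
grip_width: 0.0028
grip_force: 80.0
```

{"api": "drive_tool", "payload": {"gripper": [0.5,0.5,0.5,0.5,0.5,0.5,0.5,0.5], "translation": [[0,0,0],[0,0,0],[0,0,0],[0,0,-1],[0,0,-3],[0,0,-3],[0,0,-3],[0,0,0]], "delta_rot": [[0,0,0],[0,0,0],[0,0,0],[0,0,0],[0,0,0],[0,0,0],[0,0,0],[0,0,0]]}}

```text
time_s: 18.17
eef_pos: [0.6254, -0.0934, 0.2981]
eef_rot: [0.71, 0.704, 0.002, 0.004]
force: [2.0, -0.5, 1.5]
grip_width: 0.0424
grip_force: 0.0
```

```bash
cat >> h.py <<'E'
def greens():
    S=robot.calibration('scene');D=robot.calibration('side'); a=robot.grab_frame('scene');b=robot.grab_frame('side')
    for p in blobs(a,'green',12):
        for q in blobs(b,'green',12):
            m,e=tri(S,p[1],D,q[1])
            if e<.006 and .1<m[2]<.35: print('bar',m.round(4),round(e,4),'len px',p[0],q[0])
E
python3 - <<'E'
from h import *
greens(); to(.484,.1273,.28,7.5)
E
```

```text
bar [0.4807 0.1497 0.1348] 0.0012 len px 78 44
bar [ 0.6238 -0.0728  0.2144] 0.001 len px 62 50
bar [ 0.4249 -0.0852  0.1344] 0.0018 len px 43 87
t 18.3 shift cm [ 21.92 -14.29   1.24] grip 0.0425 F [-0.4  0.6 -0.8] turn z -8.0 q6 1.3 tiltfix deg [ 0.2  0.  -0. ]
```

{"api": "drive_tool", "payload": {"gripper": [0.5,0.5,0.5,0.5,0.5,0.5,0.5,0.5,0.5,0.5], "translation": [[3.13,-2.04,0],[3.13,-2.04,0],[3.13,-2.04,0],[3.13,-2.04,0],[3.13,-2.04,0],[3.13,-2.04,0],[3.13,-2.04,0],[0,0,0],[0,0,0],[0,0,0]], "delta_rot": [[0,0,0],[0,0,0],[0,0,0],[0,0,0],[0,0,0],[0,0,0],[0,0,0],[0,0,-4],[0,0,-4],[0,0,0]]}}

```text
time_s: 19.1
eef_pos: [0.4827, 0.128, 0.2908]
eef_rot: [0.658, 0.753, -0.0, -0.0]
force: [0.5, 0.2, 0.7]
grip_width: 0.0428
grip_force: 0.0
```

```bash
cat >> h.py <<'E'
def wgreens(z=.1375):
    c=robot.calibration('wrist');im=robot.grab_frame('wrist')
    h=cv2.cvtColor(im,cv2.COLOR_RGB2HSV); m=cv2.inRange(h,(45,85,40),(85,255,255))
    n,l,s,ce=cv2.connectedComponentsWithStats(m)
    for i in range(1,n):
        if s[i,4]>80:
            ys,xs=np.where(l==i); x0,y0,w,hh=s[i,:4]
            t=(xs[ys<y0+4].mean(),y0); b=(xs[ys>y0+hh-5].mean(),y0+hh-1)
            a,e=onz(c,*t,z),onz(c,*b,z); print('wgreen',s[i,4],np.round(t,1),np.round(b,1),((a+e)/2).round(4),np.degrees(np.arctan2(*(a-e)[1::-1])).round(1),np.linalg.norm(a-e).round(4))
E
python3 - <<'E'
from h import *
to(.4837,.127,.112,7.5); wgreens()
E
```

```text
t 19.1 shift cm [-0.12  0.1  17.88] grip 0.0428 F [0.5 0.2 0.7] turn z 0.2 q6 1.53 tiltfix deg [-0.1  0.   0. ]
wgreen 642 [281.1 118. ] [281.6 198. ] [0.4811 0.1486 0.1375] 98.2 0.0685
```

{"api": "drive_tool", "payload": {"gripper": [0.5,0.5,0.5,0.5,0.5,0.5,1,1,1,1], "translation": [[-0.2,0,3.5],[0,0,3.6],[0,0,3.6],[0,0,3.6],[0,0,3.5],[0,0,0],[0,0,0],[0,0,0],[0,0,0],[0,0,0]], "delta_rot": [[0,0,0],[0,0,0],[0,0,0],[0,0,0],[0,0,0],[0,0,0],[0,0,0],[0,0,0],[0,0,0],[0,0,0]]}}

```text
time_s: 19.98
eef_pos: [0.4855, 0.1254, 0.1162]
eef_rot: [0.66, 0.751, 0.002, 0.002]
force: [-2.9, -0.5, 12.0]
grip_width: 0.0005
grip_force: 5.8
```

{"api": "drive_tool", "payload": {"gripper": [1,1,1,1,1,1,1,1,1], "translation": [[0,0,0],[0,0,0],[0,0,-1],[0,0,-3],[0,0,-3.1],[0,0,-3],[0,0,-3],[0,0,-3],[0,0,0]], "delta_rot": [[0,0,0],[0,0,0],[0,0,0],[0,0,0],[0,0,0],[0,0,0],[0,0,0],[0,0,0],[0,0,0]]}}

```text
time_s: 20.73
eef_pos: [0.4854, 0.1256, 0.2816]
eef_rot: [0.66, 0.752, 0.004, 0.004]
force: [0.2, 0.6, -0.6]
grip_width: -0.0001
grip_force: 0.0
```

```bash
python3 - <<'E'
from h import *
to(.52,.057,.28,-1); wgreens(robot.sense()['eef_pos'][2]+.025)
E
```

```text
t 20.7 shift cm [-7.25  2.54  0.19] grip -0.0001 F [ 0.2  0.6 -0.6] turn z 8.4 q6 1.53 tiltfix deg [0.6 0.  0. ]
wgreen 746 [275.7 115. ] [277. 197.] [0.4769 0.1754 0.3066] 98.2 0.0308
```

```bash
python3 - <<'E'
from h import *
to(.4837,.127,.106,8); wgreens(); greens()
E
```

```text
t 20.8 shift cm [ 0.17 -0.24 17.28] grip 0.0003 F [ 0.3 -0.6  0. ] turn z -0.6 q6 1.53 tiltfix deg [0.4 0.  0. ]
wgreen 738 [276.6 115. ] [277.6 198. ] [0.4808 0.1488 0.1375] 98.1 0.0682
bar [0.4807 0.1501 0.1345] 0.0005 len px 71 31
bar [ 0.6234 -0.0733  0.2152] 0.0009 len px 68 60
bar [ 0.4251 -0.0842  0.1348] 0.0014 len px 43 68
```

{"api": "drive_tool", "payload": {"gripper": [0.5,0.5,0.5,0.5,0.5,0.5,0.5,0.5,0.5], "translation": [[0,-0.2,0],[0,0,0],[0,0,3.4],[0,0,3.4],[0,0,3.5],[0,0,3.5],[0,0,3.5],[0,0,0],[0,0,0]], "delta_rot": [[0.4,0,-0.6],[0,0,0],[0,0,0],[0,0,0],[0,0,0],[0,0,0],[0,0,0],[0,0,0],[0,0,0]]}}

```text
time_s: 21.68
eef_pos: [0.4794, 0.1248, 0.1004]
eef_rot: [0.656, 0.755, -0.004, -0.004]
force: [0.1, -0.4, -0.3]
grip_width: 0.0431
grip_force: 0.0
```

{"api": "drive_tool", "payload": {"gripper": [1,1,1,1,1,1,1,1,1,1], "translation": [[0,0,0],[0,0,0],[0,0,0],[0,0,0],[0,0,0],[0,0,-1],[0,0,-3],[0,0,-3],[0,0,0],[0,0,0]], "delta_rot": [[0,0,0],[0,0,0],[0,0,0],[0,0,0],[0,0,0],[0,0,0],[0,0,0],[0,0,0],[0,0,0],[0,0,0]], "squeeze": 60}}

```text
time_s: 22.52
eef_pos: [0.482, 0.1251, 0.1731]
eef_rot: [0.656, 0.755, -0.001, -0.001]
force: [-0.6, 0.3, -2.3]
grip_width: 0.0058
grip_force: 59.0
```

```bash
python3 - <<'E'
from h import *
to(.52,.057,.28,-1); wgreens(robot.sense()['eef_pos'][2]+.032)
E
```

```text
t 22.5 shift cm [ -7.28   2.77 -10.69] grip 0.0058 F [-0.6  0.3 -2.3] turn z 9.1 q6 1.52 tiltfix deg [-0.2  0.  -0. ]
wgreen 3693 [279.1 140. ] [278.8 320. ] [0.4783 0.1463 0.2051] 98.0 0.0724
```

{"api": "drive_tool", "payload": {"gripper": [1,1,1,1,1,1,1,1,1,1], "translation": [[0,0,-3.4],[0,0,-3.4],[0,0,-3.4],[-2.43,0.92,0],[-2.43,0.92,0],[-2.43,0.92,0],[0,0,0],[0,0,0],[0,0,0],[0,0,0]], "delta_rot": [[0,0,0],[0,0,0],[0,0,0],[0,0,0],[0,0,0],[0,0,0],[0,0,4.5],[0,0,4.6],[0,0,0],[0,0,0]]}}

```text
time_s: 23.4
eef_pos: [0.519, 0.0567, 0.2721]
eef_rot: [0.713, 0.701, -0.003, -0.003]
force: [1.0, -0.5, -0.9]
grip_width: 0.0052
grip_force: 59.0
```

```bash
python3 - <<'E'
from h import *
to(.627,.056,.2255,-1); wgreens(robot.sense()['eef_pos'][2]+.034)
im=robot.grab_frame('wrist');cv2.imwrite('pics/w9.png',im[:,:,::-1])
c=robot.calibration('wrist');print(proj(c,[.5965,.080,.236]),proj(c,[.6465,.0805,.21]))
E
```

```text
t 23.4 shift cm [ 0.11 10.84  4.57] grip 0.0052 F [ 1.  -0.5 -0.9] turn z 0.1 q6 1.54 tiltfix deg [-0.5  0.1  0. ]
wgreen 3625 [279. 140.] [278.8 320. ] [0.5188 0.079  0.3061] 89.0 0.0713
[421.15812064 187.13377819] [488.17019259 175.24555148]
```

View pics/w9.png

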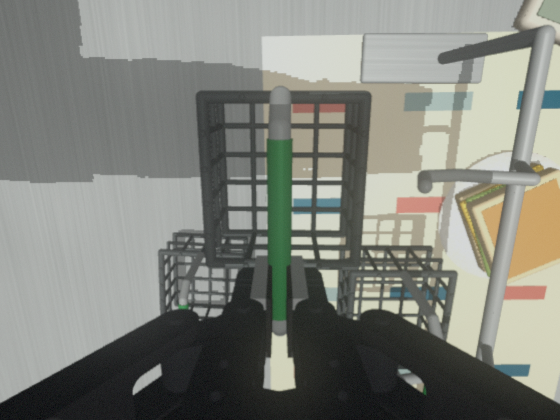

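Hook0's tip is at (424,184), within 3 px of the prediction, so I'll hang this basket.

{"api": "drive_tool", "payload": {"gripper": [1,1,1,1,1,1,1,1], "translation": [[0.2,0,2.3],[0,0,2.3],[0,2.7,0],[0,2.7,0],[0,2.7,0],[0,2.7,0],[0,0,0],[0,0,0]], "delta_rot": [[0,0,0],[0,0,0],[0,0,0],[0,0,0],[0,0,0],[0,0,0],[0,0,0],[0,0,0]]}}

```text
time_s: 24.17
eef_pos: [0.6277, 0.057, 0.2249]
eef_rot: [0.713, 0.701, -0.003, -0.003]
force: [0.2, -0.6, -1.9]
grip_width: 0.0055
grip_force: 59.1
```

{"api": "drive_tool", "payload": {"gripper": [1,1,1,1,1,1,1,1], "translation": [[0,0,1],[0,0,1],[0,0,1],[0,0,0.7],[0,0,0.3],[0,0,0.3],[0,0,0],[0,0,0]], "delta_rot": [[0,0,0],[0,0,0],[0,0,0],[0,0,0],[0,0,0],[0,0,0],[0,0,0],[0,0,0]]}}

```text
time_s: 24.83
eef_pos: [0.6269, 0.0567, 0.1837]
eef_rot: [0.714, 0.701, -0.003, -0.002]
force: [1.0, 0.2, -1.7]
grip_width: 0.0054
grip_force: 59.2
```

{"api": "drive_tool", "payload": {"gripper": [1,1,1,1], "translation": [[0,0,0.3],[0,0,0.2],[0,0,0],[0,0,0]], "delta_rot": [[0,0,0],[0,0,0],[0,0,0],[0,0,0]]}}

```text
time_s: 25.17
eef_pos: [0.6274, 0.0566, 0.1812]
eef_rot: [0.714, 0.701, -0.001, -0.001]
force: [-5.5, -1.5, 15.4]
grip_width: 0.0055
grip_force: 61.0
```

```bash
python3 - <<'E'
from h import *
greens();print(robot.sense()['force'])
E
```

```text
bar [ 0.6234 -0.073   0.215 ] 0.0013 len px 65 59
bar [0.6262 0.0935 0.2177] 0.0055 len px 50 15
[-4.43492413 -0.95556302 15.16519077]
```

Contact is at the seat, so I'll release and rise, then go to the third basket.

{"api": "drive_tool", "payload": {"gripper": [0.5,0.5,0.5,0.5,0.5,0.5,0.5,0.5], "translation": [[0,0,-0.2],[0,0,0],[0,0,0],[0,0,-1],[0,0,-3],[0,0,-3],[0,0,-3],[0,0,0]], "delta_rot": [[0,0,0],[0,0,0],[0,0,0],[0,0,0],[0,0,0],[0,0,0],[0,0,0],[0,0,0]]}}

```text
time_s: 25.93
eef_pos: [0.6287, 0.0568, 0.2869]
eef_rot: [0.714, 0.701, 0.0, 0.001]
force: [0.7, 0.3, 1.1]
grip_width: 0.0426
grip_force: 0.0
```

```bash
python3 - <<'E'
from h import *
greens(); to(.4235,-.1088,.28,-4.1)
E
```

```text
bar [0.6276 0.0809 0.2151] 0.0 len px 75 40
bar [ 0.6234 -0.0732  0.2149] 0.0016 len px 66 59
t 26.0 shift cm [-16.93 -20.15   0.29] grip 0.0428 F [ 0.3  0.9 -1.7] turn z 3.1 q6 1.55 tiltfix deg [-0.2  0.1 -0. ]
```

{"api": "drive_tool", "payload": {"gripper": [0.5,0.5,0.5,0.5,0.5,0.5,0.5,0.5,0.5], "translation": [[-2.42,-2.88,0],[-2.42,-2.88,0],[-2.42,-2.88,0],[-2.42,-2.88,0],[-2.42,-2.88,0],[-2.42,-2.88,0],[-2.42,-2.88,0],[0,0,0],[0,0,0]], "delta_rot": [[0,0,0],[0,0,0],[0,0,0],[0,0,0],[0,0,0],[0,0,0],[0,0,0],[0,0,4],[0,0,0]]}}

```text
time_s: 26.78
eef_pos: [0.4213, -0.1098, 0.2816]
eef_rot: [0.74, 0.673, -0.003, -0.002]
force: [0.6, -0.3, 0.7]
grip_width: 0.0426
grip_force: 0.0
```

```bash
python3 - <<'E'
from h import *
to(.4235,-.1088,.104,-5); wgreens()
E
```

```text
t 26.8 shift cm [ 0.14  0.34 17.76] grip 0.0426 F [ 0.6 -0.3  0.7] turn z -0.4 q6 1.22 tiltfix deg [-0.4  0.1  0. ]
wgreen 787 [282.6 112. ] [284. 196.] [ 0.4254 -0.0852  0.1375] 85.7 0.0695
```

{"api": "drive_tool", "payload": {"gripper": [0.5,0.5,0.5,0.5,0.5,0.5,0.5], "translation": [[0.1,0.2,3.5],[0,0,3.5],[0,0,3.6],[0,0,3.5],[0,0,3.5],[0,0,0],[0,0,0]], "delta_rot": [[-0.4,0,-0.4],[0,0,0],[0,0,0],[0,0,0],[0,0,0],[0,0,0],[0,0,0]]}}

```text
time_s: 27.42
eef_pos: [0.4241, -0.1072, 0.105]
eef_rot: [0.734, 0.679, -0.001, -0.001]
force: [-0.0, -0.2, 1.2]
grip_width: 0.0424
grip_force: 0.0
```

{"api": "drive_tool", "payload": {"gripper": [1,1,1,1,1,1,1,1,1,1], "translation": [[0,0,0],[0,0,0],[0,0,0],[0,0,0],[0,0,0],[0,0,-1],[0,0,-3],[0,0,-3],[0,0,0],[0,0,0]], "delta_rot": [[0,0,0],[0,0,0],[0,0,0],[0,0,0],[0,0,0],[0,0,0],[0,0,0],[0,0,0],[0,0,0],[0,0,0]]}}

```text
time_s: 28.25
eef_pos: [0.4257, -0.1087, 0.1779]
eef_rot: [0.735, 0.678, 0.0, 0.003]
force: [-0.1, -0.6, -2.7]
grip_width: 0.0049
grip_force: 59.1
```

```bash
python3 - <<'E'
from h import *
to(.52,-.247,.272,-1); wgreens(robot.sense()['eef_pos'][2]+.034)
E
```

```text
t 28.2 shift cm [-13.05  10.56  -9.32] grip 0.0049 F [-0.1 -0.6 -2.7] turn z -3.6 q6 1.21 tiltfix deg [0.3 0.2 0. ]
wgreen 3395 [279. 138.] [279. 312.] [ 0.4267 -0.0843  0.2119] 85.4 0.0684
```

{"api": "drive_tool", "payload": {"gripper": [1,1,1,1,1,1,1,1,1,1], "translation": [[0,0,-3.1],[0,0,-3.2],[0,0,-3.1],[-3.15,2.6,0],[-3.15,2.6,0],[-3.15,2.6,0],[-3.15,2.6,0],[0,0,0],[0,0,0],[0,0,0]], "delta_rot": [[0,0,0],[0,0,0],[0,0,0],[0,0,0],[0,0,0],[0,0,0],[0,0,0],[0,0,-3.6],[0,0,0],[0,0,0]]}}

```text
time_s: 29.13
eef_pos: [0.5177, -0.242, 0.2685]
eef_rot: [0.714, 0.7, -0.001, -0.001]
force: [0.1, 0.7, -2.2]
grip_width: 0.0048
grip_force: 59.1
```

```bash
python3 - <<'E'
from h import *
to(.622,-.243,.225,-1); wgreens(robot.sense()['eef_pos'][2]+.034)
im=robot.grab_frame('wrist');cv2.imwrite('pics/w10.png',im[:,:,::-1])
c=robot.calibration('wrist');p=proj(c,[.5915,-.2190,.236]);print(p)
g=cv2.cvtColor(im,cv2.COLOR_RGB2GRAY)
for l in cv2.createLineSegmentDetector().detect(g)[0][:,0]:
    if np.hypot(l[2]-l[0],l[3]-l[1])>25 and 390<min(l[0],l[2])<540 and abs(l[1]-p[1])<45 and abs(l[3]-l[1])<25: print(l.round(0))
E
```

```text
t 29.1 shift cm [ 0.11 10.44  4.33] grip 0.0048 F [ 0.1  0.7 -2.2] turn z -0.2 q6 1.01 tiltfix deg [-0.1 -0.  -0. ]
wgreen 3161 [279. 139.] [278.9 312. ] [ 0.5174 -0.2178  0.3025] 88.8 0.068
[415.41552595 188.98719689]
[527. 145. 558. 145.]
[412. 173. 448. 170.]
[498. 186. 448. 183.]
[448. 170. 501. 173.]
[558. 162. 524. 162.]
[437. 164. 398. 165.]
```

```bash
python3 - <<'E'
from h import *
c=robot.calibration('wrist')
print(onz(c,473,178,.209),onz(c,412,180,.23))
E
```

```text
[ 0.63610458 -0.21961839  0.209     ] [ 0.59137604 -0.21532501  0.23      ]
```

Hook2 is at y≈-0.219, as expected. I'll insert the basket.

{"api": "drive_tool", "payload": {"gripper": [1,1,1,1,1,1,1,1], "translation": [[0,0,2.1],[0,0,2.1],[0,2.6,0],[0,2.6,0],[0,2.6,0],[0,2.6,0],[0,0,0],[0,0,0]], "delta_rot": [[0,0,0],[0,0,0],[0,0,0],[0,0,0],[0,0,0],[0,0,0],[0,0,0],[0,0,0]]}}

```text
time_s: 29.9
eef_pos: [0.6226, -0.2428, 0.2278]
eef_rot: [0.713, 0.701, -0.001, 0.0]
force: [-1.9, -0.5, -1.1]
grip_width: 0.0048
grip_force: 59.1
```

{"api": "drive_tool", "payload": {"gripper": [1,1,1,1,1,1,1,1], "translation": [[0,0,1],[0,0,1],[0,0,1],[0,0,0.7],[0,0,0.4],[0,0,0.3],[0,0,0],[0,0,0]], "delta_rot": [[0,0,0],[0,0,0],[0,0,0],[0,0,0],[0,0,0],[0,0,0],[0,0,0],[0,0,0]]}}

```text
time_s: 30.57
eef_pos: [0.6215, -0.2442, 0.1864]
eef_rot: [0.714, 0.701, -0.0, 0.002]
force: [-5.0, 1.1, 13.3]
grip_width: 0.0048
grip_force: 60.8
```

{"api": "drive_tool", "payload": {"gripper": [0.5,0.5,0.5,0.5,0.5,0.5,0.5,0.5], "translation": [[0,0,-0.2],[0,0,0],[0,0,0],[0,0,-1],[0,0,-3],[0,0,-3],[0,0,-3],[0,0,0]], "delta_rot": [[0,0,0],[0,0,0],[0,0,0],[0,0,0],[0,0,0],[0,0,0],[0,0,0],[0,0,0]]}}

```text
time_s: 31.23
eef_pos: [0.623, -0.2444, 0.2928]
eef_rot: [0.714, 0.701, 0.001, 0.005]
force: [2.1, -0.9, 0.9]
grip_width: 0.0428
grip_force: 0.0
```

```bash
python3 - <<'E'
from h import *
greens(); to(.4037,-.388,.24,0)
a=robot.grab_frame('side');D=robot.calibration('side')
for col in('red','blue'):
    for b in blobs(a,col,300)[:3]: print(col,b[0],b[1],b[4],onz(D,*b[1],.07))
E
```

```text
bar [0.6275 0.0811 0.2154] 0.0004 len px 99 51
bar [ 0.6235 -0.0729  0.2147] 0.0018 len px 65 59
bar [ 0.6217 -0.22    0.2149] 0.0011 len px 49 51
t 31.3 shift cm [-14.77 -21.63   4.75] grip 0.0428 F [-0.6 -0.3 -1.6] turn z -1.0 q6 1.09 tiltfix deg [ 0.1  0.2 -0. ]
red 1689 [310.7 352.3] [281 326  60  53] [ 0.39829662 -0.39522025  0.07      ]
red 587 [426.3 303.3] [414 290  26  28] [ 0.66438076 -0.47314121  0.07      ]
blue 1247 [353.2 318.6] [327 297  53  44] [ 0.5194782  -0.39583204  0.07      ]
```

{"api": "drive_tool", "payload": {"gripper": [0,0,0,0,0,0,0,0,0], "translation": [[-2.11,-3.09,0],[-2.11,-3.09,0],[-2.11,-3.09,0],[-2.11,-3.09,0],[-2.11,-3.09,0],[-2.11,-3.09,0],[-2.11,-3.09,0],[0,0,2],[0,0,0]], "delta_rot": [[0,0,0],[0,0,0],[0,0,0],[0,0,0],[0,0,0],[0,0,0],[0,0,0],[0,0,0],[0,0,0]]}}

```text
time_s: 32.13
eef_pos: [0.4007, -0.3878, 0.2629]
eef_rot: [0.715, 0.699, -0.0, -0.002]
force: [0.1, 0.4, -1.0]
grip_width: 0.0854
grip_force: 0.0
```

```bash
python3 - <<'E'
from h import *
to(.4037,-.388,.069,0)
c=robot.calibration('wrist');im=robot.grab_frame('wrist');cv2.imwrite('pics/w11.png',im[:,:,::-1])
for b in blobs(im,'red',100)[:3]: print(b[0],b[1],b[4])
print('pred knob top/ctr',proj(c,[.4037,-.388,.104]),proj(c,[.4037,-.388,.091]),'block top',proj(c,[.4037,-.388,.063]))
cv2.imwrite('pics/w11c.png',cv2.resize(im[80:340,130:480],None,fx=2.2,fy=2.2)[:,:,::-1])
E
```

```text
t 32.1 shift cm [-0.06  0.37 19.39] grip 0.0854 F [ 0.1  0.4 -1. ] turn z -1.2 q6 0.67 tiltfix deg [-0.2 -0.1  0. ]
7144 [285.4 170.3] [240 125  93  92]
2123 [528.3 324.1] [500 301  59  50]
pred knob top/ctr [283.87359039 181.7941039 ] [283.73673048 178.69668081] block top [283.47323496 172.73293158]
```

View pics/w11c.png

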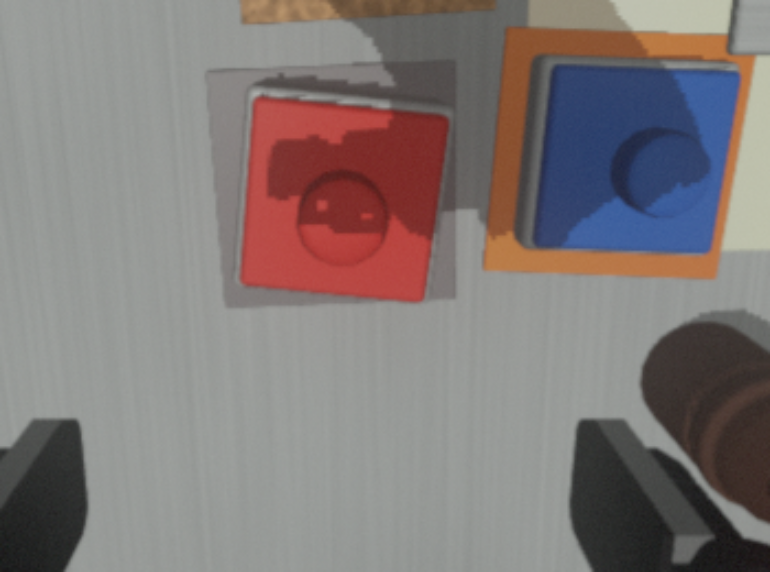

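Crop: red knob centre at (343,218) and blue knob at (661,173). Grey mat corners are at (207,72), (455,62), (455,298) and (226,307); orange mat corners at (507,27), (755,35), (716,278) and (485,268).

```bash
python3 - <<'E'
from h import *
np.set_printoptions(precision=4,suppress=True)
c=robot.calibration('wrist');p=lambda x,y,z:onz(c,130+x/2.2,80+y/2.2,z)
print('redknob',p(343,218,.104),'redtop',np.mean([p(*q,.063) for q in((257,97),(450,115),(424,302),(238,285))],0))
print('blueknob',p(661,173,.079),'bluetop',np.mean([p(*q,.038) for q in((553,66),(741,72),(715,254),(536,245))],0))
for n,Q in dict(grey=((207,72),(455,62),(455,298),(226,307)),orange=((507,27),(755,35),(716,278),(485,268))).items():
    P=np.array([p(*q,.003) for q in Q]);print(n,P.mean(0),[np.linalg.norm(P[i]-P[i-1]).round(4) for i in range(4)],np.degrees(np.arctan2(*(P[1]-P[0])[1::-1])))
print('trivet near edge',p(245,20,.003),p(495,10,.003))
to(.4037,-.388,.069,0)
E
```

```text
redknob [ 0.4067 -0.3854  0.104 ] redtop [ 0.4069 -0.3873  0.063 ]
blueknob [ 0.5426 -0.3739  0.079 ] bluetop [ 0.5466 -0.3754  0.038 ]
grey [ 0.4044 -0.392   0.003 ] [np.float64(0.1242), np.float64(0.1242), np.float64(0.1238), np.float64(0.1244)] 1.0705893129550172
orange [ 0.5486 -0.378   0.003 ] [np.float64(0.1236), np.float64(0.1226), np.float64(0.1251), np.float64(0.1243)] -3.0053138038376632
trivet near edge [ 0.3612 -0.3067  0.003 ] [ 0.4841 -0.3046  0.003 ]
t 32.2 shift cm [-0.12  0.25 19.52] grip 0.0854 F [ 1.1  0.  -0.2] turn z -1.2 q6 0.67 tiltfix deg [-0.2 -0.1  0. ]
```

{"api": "drive_tool", "payload": {"gripper": [0,0,0,0,0,0,0.2,1,1,1], "translation": [[0.1,0.48,3.5],[0,0,3.5],[0,0,3.5],[0,0,3.5],[0,0,3.5],[0,0,1.9],[0,0,0],[0,0,0],[0,0,0],[0,0,0]], "delta_rot": [[0,0,0],[0,0,0],[0,0,0],[0,0,0],[0,0,0],[0,0,0],[0,0,0],[0,0,0],[0,0,0],[0,0,0]], "squeeze": 50}}

```text
time_s: 33.02
eef_pos: [0.4088, -0.3877, 0.0742]
eef_rot: [0.713, 0.701, -0.001, 0.002]
force: [-3.6, -0.1, 1.9]
grip_width: 0.0388
grip_force: 1.6
```

{"api": "drive_tool", "payload": {"gripper": [1,1,1,1,1,1,1,1], "translation": [[0,0,0],[0,0,0],[0,0,-1],[0,0,-2],[0,0,-3],[0,0,-2],[0,0,0],[0,0,0]], "delta_rot": [[0,0,0],[0,0,0],[0,0,0],[0,0,0],[0,0,0],[0,0,0],[0,0,0],[0,0,0]]}}

```text
time_s: 33.68
eef_pos: [0.4085, -0.3875, 0.1542]
eef_rot: [0.714, 0.701, -0.001, 0.002]
force: [-0.8, -0.0, -3.9]
grip_width: 0.0354
grip_force: 50.6
```

```bash
python3 - <<'E'
from h import *
s=robot.sense();print(s['eef_pos']); to(.420,-.244,.15,0)
c=robot.calibration('wrist');im=robot.grab_frame('wrist')
for b in blobs(im,'red',300)[:3]: print(b[0],b[1],b[4])
for b in blobs(im,'blue',300)[:3]: print('blue',b[0],b[1],b[4],onz(c,*b[1],.045))
h=cv2.cvtColor(im,cv2.COLOR_RGB2HSV);m=cv2.inRange(h,(5,60,60),(22,190,230));n,l,st,ce=cv2.connectedComponentsWithStats(m)
for i in range(1,n):
    if st[i,4]>1500:
        P=cv2.approxPolyDP(cv2.convexHull(np.argwhere(l==i)[:,::-1].astype(np.int32)),8,True)[:,0]; W=np.array([onz(c,*q,.003)[:2] for q in P]);print(st[i],P.tolist(),W.round(4).tolist())
E
```

```text
[ 0.40845083 -0.38751809  0.15419791]
t 33.7 shift cm [14.37  0.89  0.36] grip 0.0354 F [-0.8 -0.  -3.9] turn z -1.0 q6 0.68 tiltfix deg [0.1 0.2 0. ]
21980 [279.4 229.4] [190 154 183 168]
blue 8368 [465.4 170.6] [405 117 119 110] [ 0.54629528 -0.37137744  0.045     ]
[  207     0   165    88 13475] [[370, 78], [216, 87], [207, 0], [371, 0]] [[0.4821, -0.3036], [0.359, -0.3082], [0.3564, -0.2459], [0.4799, -0.2481]]
[ 364   90  164  150 5585] [[527, 108], [498, 239], [364, 234], [377, 90], [505, 95]] [[0.6109, -0.3293], [0.6046, -0.4435], [0.4836, -0.4364], [0.4882, -0.3129], [0.5915, -0.3188]]
[ 461  288   99  101 4313] [[556, 387], [465, 324], [475, 300], [508, 288], [558, 308]] [[0.688, -0.6077], [0.5858, -0.5316], [0.5921, -0.5054], [0.6213, -0.4932], [0.6723, -0.5155]]
```

{"api": "drive_tool", "payload": {"gripper": [1,1,1,1,1,1,1,1,1,1], "translation": [[3.6,0.24,0],[3.6,0.24,0],[3.6,0.24,0],[3.6,0.24,0],[0,0,0],[0,0,2.5],[0,0,2.5],[0,0,2],[0,0,0.7],[0,0,0.3]], "delta_rot": [[0,0,0],[0,0,0],[0,0,0],[0,0,0],[0,0,0],[0,0,0],[0,0,0],[0,0,0],[0,0,0],[0,0,0]]}}

```text
time_s: 34.57
eef_pos: [0.4161, -0.2416, 0.0726]
eef_rot: [0.714, 0.701, -0.003, -0.003]
force: [-31.7, 14.8, 65.9]
grip_width: 0.0346
grip_force: 59.9
```

{"api": "drive_tool", "payload": {"gripper": [1,0,0,0,0,0,0,0,0], "translation": [[0,0,0],[0,0,0],[0,0,0],[0,0,0],[0,0,-2],[0,0,-3.5],[0,0,-3.5],[0,0,-3.5],[0,0,0]], "delta_rot": [[0,0,0],[0,0,0],[0,0,0],[0,0,0],[0,0,0],[0,0,0],[0,0,0],[0,0,0],[0,0,0]]}}

```text
time_s: 35.32
eef_pos: [0.4221, -0.2446, 0.203]
eef_rot: [0.713, 0.701, -0.0, 0.005]
force: [0.1, -0.9, -0.8]
grip_width: 0.0855
grip_force: 0.0
```

```bash
python3 - <<'E'
from h import *
to(.5445,-.3745,.2,0)
D=robot.calibration('side');a=robot.grab_frame('side')
for col in('red','blue'):
    for b in blobs(a,col,300)[:2]: print(col,b[0],b[1],b[4])
print(proj(D,[.418,-.2435,.091]))
E
```

```text
t 35.3 shift cm [-12.76  12.47   0.48] grip 0.0855 F [ 0.1 -0.9 -0.8] turn z -1.0 q6 0.89 tiltfix deg [ 0.4  0.4 -0. ]
red 1308 [267.5 306.1] [241 286  54  43]
red 590 [426.3 303.4] [414 290  26  28]
blue 1245 [353.2 318.6] [327 297  53  44]
[267.64579544 295.3992812 ]
```

{"api": "drive_tool", "payload": {"gripper": [0,0,0,0,0,0,0,0], "translation": [[-2.55,2.49,0],[-2.55,2.49,0],[-2.55,2.49,0],[-2.55,2.49,0],[-2.55,2.49,0],[0,0,0],[0,0,0],[0,0,0]], "delta_rot": [[0,0,0],[0,0,0],[0,0,0],[0,0,0],[0,0,0],[0,0,0],[0,0,0],[0,0,0]]}}

```text
time_s: 36.03
eef_pos: [0.5418, -0.3724, 0.1956]
eef_rot: [0.714, 0.701, -0.001, -0.001]
force: [-0.6, -0.7, -0.8]
grip_width: 0.0854
grip_force: 0.0
```

```bash
python3 - <<'E'
from h import *
to(.5445,-.3745,.048,0); s=robot.sense()
c=robot.calibration('wrist');im=robot.grab_frame('wrist');cv2.imwrite('pics/w12.png',im[:,:,::-1])
for b in blobs(im,'blue',300)[:3]: print('blue',b[0],b[1],b[4])
hsv=cv2.cvtColor(im,cv2.COLOR_RGB2HSV)
print('pred knob top',proj(c,[.5445,-.375,.079]))
m=cv2.inRange(hsv,(100,120,30),(125,255,255)); x,y,w,h=cv2.boundingRect(m); n,l,st,ce=cv2.connectedComponentsWithStats(m); i=1+st[1:,4].argmax()
P=cv2.minAreaRect(np.argwhere(l==i)[:,::-1].astype(np.float32));print(P,onz(c,*P[0],.038))
g=cv2.GaussianBlur(cv2.cvtColor(im,cv2.COLOR_RGB2GRAY),(5,5),1)
cs=cv2.HoughCircles(g,cv2.HOUGH_GRADIENT,1.2,20,param1=60,param2=18,minRadius=18,maxRadius=45)
if cs is not None:
    for q in cs[0][:8]: print(q.round(1),onz(c,*q[:2],.079).round(4))
E
```

```text
t 36.0 shift cm [-0.22  0.3  14.76] grip 0.0854 F [-0.6 -0.7 -0.8] turn z -1.0 q6 0.86 tiltfix deg [-0.1 -0.   0. ]
blue 599 [281.5 207.8] [260 194  44  26]
pred knob top [283.82701586 196.47625489]
((283.61102294921875, 182.7244415283203), (98.32138061523438, 93.6451187133789), 2.2906100749969482) [ 0.5447696  -0.37342301  0.038     ]
[351.  301.8  44.3] [ 0.5999 -0.4682  0.079 ]
[283.8 191.4  22.9] [ 0.5445 -0.3709  0.079 ]
[133.8  73.8  37.6] [ 0.4396 -0.2832  0.079 ]
[443.4  49.8  43. ] [ 0.6569 -0.2716  0.079 ]
[269.4 168.6  34.9] [ 0.5339 -0.3529  0.079 ]
[241.8 155.4  44.3] [ 0.5134 -0.3425  0.079 ]
[120.6  54.6  41.6] [ 0.432  -0.2705  0.079 ]
[204.6 103.8  28.3] [ 0.4882 -0.3046  0.079 ]
```

{"api": "drive_tool", "payload": {"gripper": [0,0,0,0,0,0,0.2,1,1,1], "translation": [[0,0.3,3.5],[0,0,3.5],[0,0,3.5],[0,0,2.5],[0,0,1.5],[0,0,0],[0,0,0],[0,0,0],[0,0,0],[0,0,0]], "delta_rot": [[0,0,0],[0,0,0],[0,0,0],[0,0,0],[0,0,0],[0,0,0],[0,0,0],[0,0,0],[0,0,0],[0,0,0]]}}

```text
time_s: 36.92
eef_pos: [0.5459, -0.3735, 0.054]
eef_rot: [0.713, 0.701, -0.0, 0.002]
force: [-0.2, -0.5, 1.0]
grip_width: 0.0388
grip_force: 0.0
```

{"api": "drive_tool", "payload": {"gripper": [1,1,1,1,1,1,1,1], "translation": [[0,0,0],[0,0,0],[0,0,0],[0,0,-1],[0,0,-2],[0,0,-3],[0,0,-2],[0,0,0]], "delta_rot": [[0,0,0],[0,0,0],[0,0,0],[0,0,0],[0,0,0],[0,0,0],[0,0,0],[0,0,0]]}}

```text
time_s: 37.58
eef_pos: [0.5469, -0.3744, 0.1381]
eef_rot: [0.714, 0.701, -0.0, 0.005]
force: [0.1, -0.6, 0.4]
grip_width: 0.0001
grip_force: 0.0
```

```bash
python3 - <<'E'
from h import *
s=robot.sense();print(s['eef_pos']); to(.4044,-.392,.055,0)
c=robot.calibration('wrist');im=robot.grab_frame('wrist');cv2.imwrite('pics/w13.png',im[:,:,::-1])
h=cv2.cvtColor(im,cv2.COLOR_RGB2HSV);m=cv2.inRange(h,(5,150,60),(16,255,255));n,l,st,ce=cv2.connectedComponentsWithStats(m)
for i in range(1,n):
    if st[i,4]>1000:
        P=cv2.approxPolyDP(cv2.convexHull(np.argwhere(l==i)[:,::-1].astype(np.int32)),8,True)[:,0]; W=np.array([onz(c,*q,.003)[:2] for q in P]);print(st[i],P.tolist(),W.round(4).tolist())
E
```

```text
[ 0.54685604 -0.37442383  0.13809757]
t 37.6 shift cm [ -1.96 -14.26   8.23] grip 0.0001 F [ 0.1 -0.6  0.4] turn z -1.0 q6 0.86 tiltfix deg [ 0.4  0.4 -0. ]
[ 273  116   87  146 2614] [[340, 118], [359, 131], [345, 261], [299, 260], [273, 121]] [[0.5955, -0.3205], [0.6107, -0.3308], [0.6034, -0.4425], [0.5632, -0.4407], [0.5433, -0.3218]]
```

{"api": "drive_tool", "payload": {"gripper": [0,0,0,0,0,0], "translation": [[0,0,-3],[0,0,-2.5],[0,0,0],[0,0,0],[0,0,0],[0,0,0]], "delta_rot": [[0.4,0.4,0],[0,0,0],[0,0,0],[0,0,0],[0,0,0],[0,0,0]]}}

```text
time_s: 38.13
eef_pos: [0.545, -0.3727, 0.1857]
eef_rot: [0.714, 0.701, -0.001, -0.006]
force: [0.2, 0.8, -0.7]
grip_width: 0.0722
grip_force: 0.0
```

```bash
cat >> h.py <<'E'
def blueknob(z=.079):
    c=robot.calibration('wrist');im=robot.grab_frame('wrist');hsv=cv2.cvtColor(im,cv2.COLOR_RGB2HSV)
    m=cv2.inRange(hsv,(100,120,30),(125,255,255)); n,l,st,ce=cv2.connectedComponentsWithStats(m); i=1+st[1:,4].argmax()
    P=cv2.minAreaRect(np.argwhere(l==i)[:,::-1].astype(np.float32));print('blue top',np.round(P[0],1),np.round(P[1],1),round(P[2],1),onz(c,*P[0],z-.041).round(4))
    g=cv2.GaussianBlur(cv2.cvtColor(im,cv2.COLOR_RGB2GRAY),(5,5),1); k=proj(c,onz(c,*P[0],z-.041)+[0,0,.041])
    cs=cv2.HoughCircles(g,cv2.HOUGH_GRADIENT,1.2,20,param1=60,param2=18,minRadius=18,maxRadius=45)
    if cs is not None:
        for q in cs[0]:
            if np.hypot(*(q[:2]-k))<25: print('knob',q.round(1),onz(c,*q[:2],z).round(4))
E
python3 - <<'E'
from h import *
to(.5445,-.373,.045,0); blueknob()
E
```

```text
t 38.1 shift cm [-0.13  0.07 14.07] grip 0.0722 F [ 0.2  0.8 -0.7] turn z -1.0 q6 0.86 tiltfix deg [-0.5 -0.4  0. ]
blue top [281.1 186.2] [101.   96.5] 2.5 [ 0.5448 -0.3735  0.038 ]
knob [281.4 197.4  25.1] [ 0.5451 -0.3726  0.079 ]
knob [289.8 175.8  43. ] [ 0.5516 -0.3563  0.079 ]
```

{"api": "drive_tool", "payload": {"gripper": [0,0,0,0,0,0,0,0.3,1,1], "translation": [[0,0,3.4],[0,0,3.4],[0,0,3.4],[0,0,2.3],[0,0,1.5],[0,0,0],[0,0,0],[0,0,0],[0,0,0],[0,0,0]], "delta_rot": [[-0.4,-0.4,0],[0,0,0],[0,0,0],[0,0,0],[0,0,0],[0,0,0],[0,0,0],[0,0,0],[0,0,0],[0,0,0]]}}

```text
time_s: 39.02
eef_pos: [0.5458, -0.3735, 0.0487]
eef_rot: [0.714, 0.701, -0.0, 0.002]
force: [0.5, -1.0, -0.1]
grip_width: 0.0517
grip_force: 0.0
```

{"api": "drive_tool", "payload": {"gripper": [1,1,1,1], "translation": [[0,0,0],[0,0,0],[0,0,0],[0,0,-0.5]], "delta_rot": [[0,0,0],[0,0,0],[0,0,0],[0,0,0]]}}

```text
time_s: 39.35
eef_pos: [0.545, -0.3728, 0.0523]
eef_rot: [0.714, 0.701, -0.001, 0.0]
force: [-0.2, -0.4, -2.4]
grip_width: 0.0351
grip_force: 50.1
```

{"api": "drive_tool", "payload": {"gripper": [1,1,1,1,1], "translation": [[0,0,-1.5],[0,0,-3],[0,0,-2.5],[0,0,0],[0,0,0]], "delta_rot": [[0,0,0],[0,0,0],[0,0,0],[0,0,0],[0,0,0]]}}

```text
time_s: 39.77
eef_pos: [0.5458, -0.3734, 0.1238]
eef_rot: [0.714, 0.701, -0.0, 0.002]
force: [-0.2, -0.3, -4.4]
grip_width: 0.0351
grip_force: 50.6
```

```bash
python3 - <<'E'
from h import *
s=robot.sense();print(s['eef_pos'],s['force'],s['grip_width']); to(.4044,-.392,.0525,0)
c=robot.calibration('wrist');im=robot.grab_frame('wrist');cv2.imwrite('pics/w13.png',im[:,:,::-1])
h=cv2.cvtColor(im,cv2.COLOR_RGB2HSV);m=cv2.inRange(h,(5,150,60),(16,255,255));n,l,st,ce=cv2.connectedComponentsWithStats(m)
for i in range(1,n):
    if st[i,4]>600:
        P=cv2.approxPolyDP(cv2.convexHull(np.argwhere(l==i)[:,::-1].astype(np.int32)),8,True)[:,0]; W=np.array([onz(c,*q,.003)[:2] for q in P]);print(st[i],P.tolist(),W.round(4).tolist())
E
```

```text
[ 0.54575666 -0.37335152  0.12379895] [-0.1646701  -0.34411946 -4.36187107] 0.03511293721047959
t 39.8 shift cm [ -2.1  -14.12   7.11] grip 0.0351 F [-0.2 -0.3 -4.4] turn z -1.0 q6 0.86 tiltfix deg [0.1 0.2 0. ]
[ 237  117  129   35 3229] [[365, 135], [363, 151], [237, 141], [256, 117], [346, 121]] [[0.6107, -0.3309], [0.6097, -0.3429], [0.5143, -0.3336], [0.5292, -0.3162], [0.596, -0.3204]]
```

{"api": "drive_tool", "payload": {"gripper": [1,1,1,1,1,1,1,1,1], "translation": [[-0.52,-3.53,0],[-0.52,-3.53,0],[-0.52,-3.53,0],[-0.52,-3.53,0],[0,0,0],[0,0,3],[0,0,2.5],[0,0,1.4],[0,0,0]], "delta_rot": [[0,0,0],[0,0,0],[0,0,0],[0,0,0],[0,0,0],[0,0,0],[0,0,0],[0,0,0],[0,0,0]]}}

```text
time_s: 40.57
eef_pos: [0.4017, -0.389, 0.0492]
eef_rot: [0.714, 0.7, -0.0, -0.003]
force: [1.1, 0.6, -2.9]
grip_width: 0.0354
grip_force: 60.5
```

```bash
python3 - <<'E'
from h import *
to(.4044,-.392,.0485,0)
E
```

```text
t 40.6 shift cm [-0.3   0.28  0.07] grip 0.0354 F [ 1.1  0.6 -2.9] turn z -1.1 q6 0.67 tiltfix deg [-0.3 -0.2 -0. ]
```

{"api": "drive_tool", "payload": {"gripper": [1,1,1], "translation": [[-0.15,0.1,0],[0,0,0.15],[0,0,0]], "delta_rot": [[0,0,0],[0,0,0],[0,0,0]]}}

```text
time_s: 40.82
eef_pos: [0.405, -0.3931, 0.0522]
eef_rot: [0.713, 0.701, -0.001, 0.001]
force: [0.1, -0.6, -2.4]
grip_width: 0.0351
grip_force: 60.8
```

{"api": "drive_tool", "payload": {"gripper": [1,1,1,1], "translation": [[0,0,0.2],[0,0,0.15],[0,0,0],[0,0,0]], "delta_rot": [[0,0,0],[0,0,0],[0,0,0],[0,0,0]]}}

```text
time_s: 41.15
eef_pos: [0.4047, -0.3928, 0.0485]
eef_rot: [0.714, 0.701, -0.001, 0.001]
force: [-0.1, -1.2, -3.5]
grip_width: 0.0353
grip_force: 60.8
```

{"api": "drive_tool", "payload": {"gripper": [1,1,1,1], "translation": [[0,0,0.15],[0,0,0.1],[0,0,0],[0,0,0]], "delta_rot": [[0,0,0],[0,0,0],[0,0,0],[0,0,0]]}}

```text
time_s: 41.48
eef_pos: [0.4052, -0.3935, 0.0467]
eef_rot: [0.714, 0.701, -0.001, 0.002]
force: [-0.2, -0.6, 5.2]
grip_width: 0.0349
grip_force: 61.6
```

Contact. I'll release, rise and go to the red sealer on the trivet.

{"api": "drive_tool", "payload": {"gripper": [0.2,0,0,0,0,0,0,0,0], "translation": [[0,0,0],[0,0,0],[0,0,0],[0,0,0],[0,0,-2],[0,0,-3.5],[0,0,-3.5],[0,0,-3.5],[0,0,-3.5]], "delta_rot": [[0,0,0],[0,0,0],[0,0,0],[0,0,0],[0,0,0],[0,0,0],[0,0,0],[0,0,0],[0,0,0]]}}

```text
time_s: 42.23
eef_pos: [0.4044, -0.3922, 0.2074]
eef_rot: [0.714, 0.701, -0.0, 0.0]
force: [0.4, -1.4, -0.7]
grip_width: 0.0853
grip_force: 0.0
```

```bash
cat >> h.py <<'E'
def redtop(z=.063):
    c=robot.calibration('wrist');im=robot.grab_frame('wrist')
    m=sum(cv2.inRange(cv2.cvtColor(im,cv2.COLOR_RGB2HSV),a,b) for a,b in (((0,110,50),(6,255,255)),((172,110,50),(180,255,255))))
    n,l,st,ce=cv2.connectedComponentsWithStats(m); i=1+st[1:,4].argmax()
    P=cv2.minAreaRect(np.argwhere(l==i)[:,::-1].astype(np.float32));print('red top',np.round(P[0],1),np.round(P[1],1),round(P[2],1),onz(c,*P[0],z).round(4))
    g=cv2.GaussianBlur(cv2.cvtColor(im,cv2.COLOR_RGB2GRAY),(5,5),1); k=proj(c,onz(c,*P[0],z)+[0,0,.041])
    cs=cv2.HoughCircles(g,cv2.HOUGH_GRADIENT,1.2,20,param1=60,param2=18,minRadius=18,maxRadius=50)
    if cs is not None:
        for q in cs[0]:
            if np.hypot(*(q[:2]-k))<25: print('knob',q.round(1),onz(c,*q[:2],z+.041).round(4))
E
python3 - <<'E'
from h import *
to(.42,-.243,.21,0)
blueknob()
D=robot.calibration('side');S=robot.calibration('scene')
for nm,C in(('side',D),('scene',S)):
    a=robot.grab_frame(nm)
    for col in('red','blue'):
        for b in blobs(a,col,150)[:2]: print(nm,col,b[0],b[1],b[4])
E
```

```text
t 42.2 shift cm [14.94  1.29 -0.28] grip 0.0853 F [ 0.4 -1.4 -0.7] turn z -1.0 q6 0.67 tiltfix deg [-0.   0.1  0. ]
blue top [281.4 180. ] [96.1 92.1] 5.4 [ 0.4058 -0.3936  0.038 ]
knob [287.4 167.4  44.3] [ 0.4106 -0.3744  0.079 ]
knob [281.4 190.2  23.8] [ 0.4055 -0.3929  0.079 ]
side red 1286 [267.5 306.5] [242 286  53  43]
side red 597 [426.2 303.5] [414 290  26  29]
side blue 1656 [313.3 362. ] [285 337  58  52]
side blue 612 [ 13.2 182.7] [  0 148  25  59]
scene red 364 [270.5 185. ] [253 175  36  22]
scene red 162 [153.7  91.2] [147  79  16  20]
scene blue 373 [238.  168.1] [222 157  33  24]
```

{"api": "drive_tool", "payload": {"gripper": [0,0,0,0,0,0,0,0], "translation": [[3.72,0.32,0],[3.72,0.32,0],[3.72,0.32,0],[3.72,0.32,0],[0,0,-2],[0,0,0],[0,0,0],[0,0,0]], "delta_rot": [[0,0,0],[0,0,0],[0,0,0],[0,0,0],[0,0,0],[0,0,0],[0,0,0],[0,0,0]]}}

```text
time_s: 43.05
eef_pos: [0.42, -0.2441, 0.2245]
eef_rot: [0.714, 0.701, -0.001, -0.0]
force: [-0.2, -0.6, 0.8]
grip_width: 0.0856
grip_force: 0.0
```

```bash
python3 - <<'E'
from h import *
to(.42,-.243,.071,0); redtop()
E
```

```text
t 43.0 shift cm [1.300e-01 1.000e-02 1.535e+01] grip 0.0856 F [-0.2 -0.6  0.8] turn z -1.1 q6 0.89 tiltfix deg [-0.1  0.   0. ]
red top [276.1 176. ] [99.4 95.3] 5.9 [ 0.4166 -0.2401  0.063 ]
knob [276.6 186.6  24.5] [ 0.4173 -0.2399  0.104 ]
knob [285.  167.4  45.4] [ 0.4241 -0.2248  0.104 ]
knob [269.4 210.6  48. ] [ 0.4112 -0.2594  0.104 ]
knob [299.4 192.6  34.8] [ 0.4351 -0.245   0.104 ]
```

{"api": "drive_tool", "payload": {"gripper": [0,0,0,0,0,0,0,0.3,1,1], "translation": [[0.4,-0.3,3.5],[0,0,3.5],[0,0,3.5],[0,0,3],[0,0,1.9],[0,0,0],[0,0,0],[0,0,0],[0,0,0],[0,0,0]], "delta_rot": [[0,0,0],[0,0,0],[0,0,0],[0,0,0],[0,0,0],[0,0,0],[0,0,0],[0,0,0],[0,0,0],[0,0,0]]}}

```text
time_s: 43.93
eef_pos: [0.4179, -0.2408, 0.0728]
eef_rot: [0.714, 0.701, -0.0, 0.002]
force: [-0.4, -0.0, -0.4]
grip_width: 0.0515
grip_force: 0.0
```

{"api": "drive_tool", "payload": {"gripper": [1,1,1,1,1,1,1,1,1], "translation": [[0,0,0],[0,0,0],[0,0,0],[0,0,-0.5],[0,0,-2],[0,0,-3],[0,0,-3],[0,0,-1.5],[0,0,0]], "delta_rot": [[0,0,0],[0,0,0],[0,0,0],[0,0,0],[0,0,0],[0,0,0],[0,0,0],[0,0,0],[0,0,0]]}}

```text
time_s: 44.68
eef_pos: [0.4185, -0.2409, 0.1752]
eef_rot: [0.713, 0.701, -0.0, 0.003]
force: [0.6, 0.5, -2.7]
grip_width: 0.0353
grip_force: 50.8
```

```bash
python3 - <<'E'
from h import *
s=robot.sense();print(s['eef_pos'],s['grip_width'],s['force']); to(.547,-.380,.076,0)
S=robot.calibration('scene')
for nm in('side','scene'):
    C=robot.calibration(nm);im=robot.grab_frame(nm);h=cv2.cvtColor(im,cv2.COLOR_RGB2HSV);m=cv2.inRange(h,(7,200,120),(14,255,255));n,l,st,ce=cv2.connectedComponentsWithStats(m)
    for i in range(1,n):
        if st[i,4]>300:
            P=cv2.approxPolyDP(cv2.convexHull(np.argwhere(l==i)[:,::-1].astype(np.int32)),4,True)[:,0]; W=np.array([onz(C,*q,.003)[:2] for q in P])
            if abs(W-[.547,-.38]).max()<.1: print(nm,st[i],W.round(4).tolist(),W.mean(0))
E
```

```text
[ 0.41849324 -0.24090842  0.1751659 ] 0.03527836591856153 [ 0.57411787  0.4540798  -2.72085756]
t 44.7 shift cm [-13.62  13.05  10.05] grip 0.0353 F [ 0.6  0.5 -2.7] turn z -1.0 q6 0.89 tiltfix deg [ 0.3  0.3 -0. ]
side [ 315  300   78   61 2501] [[0.6003, -0.4435], [0.483, -0.4352], [0.4892, -0.3169], [0.6081, -0.3319]] [ 0.54515758 -0.38187904]
```

{"api": "drive_tool", "payload": {"gripper": [1,1,1,1,1,1,1,1,1,1], "translation": [[-2.72,2.61,0],[-2.72,2.61,0],[-2.72,2.61,0],[-2.72,2.61,0],[-2.72,2.61,0],[0,0,0],[0,0,3],[0,0,3],[0,0,2.5],[0,0,0.8]], "delta_rot": [[0,0,0],[0,0,0],[0,0,0],[0,0,0],[0,0,0],[0,0,0],[0,0,0],[0,0,0],[0,0,0],[0,0,0]]}}

```text
time_s: 45.62
eef_pos: [0.5424, -0.3762, 0.073]
eef_rot: [0.714, 0.701, -0.001, -0.004]
force: [-16.8, 11.1, 45.6]
grip_width: 0.0351
grip_force: 56.1
```

{"api": "drive_tool", "payload": {"gripper": [1,1,1], "translation": [[0,0,0],[0,0,0],[0,0,0]], "delta_rot": [[0,0,0],[0,0,0],[0,0,0]]}}

```text
time_s: 45.87
eef_pos: [0.5453, -0.3785, 0.0787]
eef_rot: [0.714, 0.701, -0.001, 0.0]
force: [-0.9, 0.3, -3.0]
grip_width: 0.0352
grip_force: 51.3
```

```bash
python3 - <<'E'
from h import *
to(.547,-.380,.073,0); print(robot.sense()['eef_pos'])
E
```

```text
t 45.9 shift cm [-0.14  0.18  0.57] grip 0.0352 F [-0.9  0.3 -3. ] turn z -1.0 q6 0.86 tiltfix deg [-0.   0.1 -0. ]
[ 0.54527134 -0.37852094  0.07867162]
```

{"api": "drive_tool", "payload": {"gripper": [1,1,1,1,1], "translation": [[-0.1,0.1,0.2],[0,0,0.2],[0,0,0.1],[0,0,0],[0,0,0]], "delta_rot": [[0,0,0],[0,0,0],[0,0,0],[0,0,0],[0,0,0]]}}

```text
time_s: 46.28
eef_pos: [0.5462, -0.3795, 0.0738]
eef_rot: [0.714, 0.701, -0.001, 0.001]
force: [0.5, -0.3, -2.8]
grip_width: 0.035
grip_force: 51.4
```

{"api": "drive_tool", "payload": {"gripper": [1,1,1,1], "translation": [[0,0,0.15],[0,0,0.1],[0,0,0],[0,0,0]], "delta_rot": [[0,0,0],[0,0,0],[0,0,0],[0,0,0]]}}

```text
time_s: 46.62
eef_pos: [0.5461, -0.3797, 0.073]
eef_rot: [0.714, 0.701, -0.001, 0.001]
force: [-5.2, 2.6, 8.7]
grip_width: 0.0351
grip_force: 52.5
```

Contact. I'll release and rise, then check everything.

{"api": "drive_tool", "payload": {"gripper": [0.2,0,0,0,0,0,0,0,0], "translation": [[0,0,0],[0,0,0],[0,0,0],[0,0,0],[0,0,-2],[0,0,-3.5],[0,0,-3.5],[0,0,-3.5],[0,0,-3.5]], "delta_rot": [[0,0,0],[0,0,0],[0,0,0],[0,0,0],[0,0,0],[0,0,0],[0,0,0],[0,0,0],[0,0,0]]}}

```text
time_s: 47.37
eef_pos: [0.5461, -0.3791, 0.2329]
eef_rot: [0.714, 0.701, -0.001, 0.001]
force: [-0.1, -1.1, 0.2]
grip_width: 0.0854
grip_force: 0.0
```

{"api": "drive_tool", "payload": {"gripper": [0,0,0,0,0,0,0,0,0,0], "translation": [[3,-3,-1],[3,-3,0],[0,0,0],[0,0,0],[0,0,0],[0,0,0],[0,0,0],[0,0,0],[0,0,0],[0,0,0]], "delta_rot": [[0,0,0],[0,0,0],[0,0,0],[0,0,0],[0,0,0],[0,0,0],[0,0,0],[0,0,0],[0,0,0],[0,0,0]]}}

```text
time_s: 48.2
eef_pos: [0.4894, -0.3204, 0.2404]
eef_rot: [0.714, 0.701, -0.001, 0.0]
force: [0.6, -0.7, -0.1]
grip_width: 0.0855
grip_force: 0.0
```

```bash
python3 - <<'E'
from h import *
to(.4868,-.38,.25,0); greens(); blueknob(); redtop()
for nm in('side','scene'):
    a=robot.grab_frame(nm)
    for col in('red','blue','yellow','orange'):
        for b in blobs(a,col,12)[:12]:
            x,y=b[1]
            if b[0]>140 or (nm=='side' and x<190 and y<200) or (nm=='scene' and x>400 and y<300): print(nm,col,b[0],b[1],b[4])
E
```

```text
t 48.2 shift cm [-5.96 -0.15 -0.95] grip 0.0855 F [ 0.6 -0.7 -0.1] turn z -1.1 q6 0.87 tiltfix deg [-0.   0.1  0. ]
bar [0.6275 0.082  0.2155] 0.0001 len px 87 51
bar [ 0.6233 -0.0727  0.215 ] 0.0018 len px 77 58
bar [ 0.6216 -0.2243  0.2127] 0.0053 len px 62 12
blue top [200.7 240.7] [83.8 75.8] 5.0 [ 0.4049 -0.3927  0.038 ]
knob [193.8 261.   18.7] [ 0.4063 -0.3969  0.079 ]
red top [338.3 234.5] [90.3 84. ] 6.3 [ 0.5451 -0.3788  0.063 ]
knob [339.  227.4  49.3] [ 0.5389 -0.3566  0.104 ]
knob [345.  256.2  21.1] [ 0.5449 -0.3834  0.104 ]
knob [360.6 237.   42.7] [ 0.5577 -0.3657  0.104 ]
side red 1349 [355.8 312.4] [328 291  56  45]
side red 590 [426.3 303.4] [414 290  26  28]
side red 145 [316.3 287.6] [305 279  24  18]
side red 83 [114.8 157.7] [111 151   8  15]
side blue 1651 [313.3 362.1] [285 337  58  52]
side blue 199 [  5.5 195.8] [  0 186  12  21]
side blue 25 [  8.4 151. ] [  6 148   5   8]
side yellow 19 [145.3 135.5] [140 134  12   4]
side orange 1303 [466.3 238.2] [351 172 209 122]
side orange 622 [351.8 340.5] [315 319  78  42]
side orange 176 [275.2 132.3] [247 116  53  32]
scene red 303 [206.4 187.3] [194 174  22  27]
scene red 165 [153.8  91.3] [147  79  16  20]
scene blue 382 [238.  168.1] [222 157  33  24]
scene yellow 35 [455.9 240.6] [452 236   9  10]
scene yellow 16 [449.7 249.9] [448 248   5   5]
```

```bash
python3 -c "
from rig import robot
print(robot.hand_in())"
```

```text
the job is handed in; nothing more can be done
None
```

I handed the job in at 48 s with every end condition met by my last measurements, but the hand-in returned no verdict: jam nut tight at its stop, pointer about 0.06 rad from the red mark, red sealer within about 5 mm of centre on the orange mat, blue sealer likewise on the grey mat, all three baskets on their own hooks, the tea bottle in place and the sandwich never approached.

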